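Reset the ratchet of a tilting valve board

ROBOT

A 6-joint arm with a two-finger parallel gripper is mounted at the origin on the work surface. World frame = base frame: x ahead of the robot, y to its left, z up, the work surface at z = 0. Lengths are in m, angles in rad, forces in N, time in s.
With the tool pointing down it reaches from about 0.275 to 0.75 m from the base axis. Payload 10.2 kg.
Tool frame: the origin (TCP) lies at the very end of the fingers, on their centre line; the grasp point (between the pads) lies 19 mm behind it; z points along the fingers, y is the direction in which the jaws open and shut (so a half turn about z gives the same grasp; the last joint's range is limited). The gripper opens to 85 mm and grips with 20 to 120 N. Pads are 22 mm wide; open, the fingers measure 114 mm over their backs; the gripper's body (76 mm by 85 mm) begins 54 mm behind the grasp point. The pads swing forward as they close: fully open they stand 13 mm farther back than shut.
Start: joints at [-1.516, 0.313, 1.498, -0, 1.331, -0.223], TCP at [0.144, -0.505, 0.231] pointing down, gripper open.
Joint ranges: [-2.94, 2.94], [-0.97, 2.17], [0.19, 2.56], [-1.23, 4.37], [0.02, 3.11], [-2.88, 2.88]. Speed limits (rad/s): [2.39, 2.39, 3.01, 3.14, 3.14, 3.14].

INTERFACE

Orientations are given as a rotation vector (axis times angle).
In Python, from station import read_state, camera, get_calibration, sign_off gives the robot as it stands.
- The arm moves only by the tool jog_arm, never from a script. Its argument "targets" is text: rows parted by semicolons, each of 4 numbers parted by spaces: the shift along the tool's x, y, z each as a share of 0.5 m, from -1 to 1, then the turn about the tool's z as a share of 5 degrees, from -1 to 1. In form: tx ty tz roll; .... A call has 1 to 5 rows; each row shifts and turns the pose as measured when the row begins, along the tool's axes as they then stand; what a row does not reach is not made up. A row lasts 1/8 s, in which the tool goes at most 62.5 mm and 10.7 degrees, less where a joint would pass 70% of its speed; a pose out of reach is approached as far as the arm can. A call with a number of a shift or a turn outside -1 to 1 is refused whole. A call with a gripper value outside its range is refused whole. "gripper" is the closure, from -1 (fully open) to 1 (shut), set as the call begins (left out, the last holds). The fingers move at their own pace and stop on an object; the grip force is fixed at half the most. Time passes only in rows, so rows that do not move let the fingers close. It gives the time, the measured TCP pose, the force and the opening at its end, in the units of the state.
- read_state(): the state, without advancing time (a new reading comes with each control period).
- camera(name): name is "side" or "top"; returns the picture (384x512x3 uint8, red, green, blue); there is no depth.
- get_calibration(name): a dict with "mtx" (3x3 intrinsics, pixels), "R" (3x3) and "t" (3): a world point X has camera coordinates R X + t. Camera axes: x right, y down, z forward; pixel columns grow to the right and rows downward; lengths in m; the calibration is good to about 2 mm. A picture is of the moment at which its call begins. get_calibration takes no time and is no camera call.
- sign_off(): hands the job in, once; it reports no verdict.
The state is a dict: "time": time; "joint_pos": joint angles; "dq": joint speeds; "tau": joint torques, N m; "ee_pos": TCP position; "orientation": TCP orientation; "force": force on the tool from outside, world axes, zero at the start; "ft_torque": the same for the moment, N m; "gripper_width": finger opening in m.
Only numpy, scipy, OpenCV 4.12 (cv2) and the standard library are available. Lean on these libraries where they do the work, as an engineer would, in place of code of your own. Each camera call takes 0.05 s, during which the arm holds its last target.

TASK

The tilting valve board on the lab bench is propped too steeply. Take it by its orange grab bar, lift it on through its notches and just past the top until the yellow pawl flips over, easing against the spring buffer and not pressing it hard; then lower it under control all the way flat so the pawl arms again, raise it to its first (lowest) notch and leave it propped there. Never let the board drop, do not touch the yellow pawl, and leave everything else on the bench where it is.

Things in the scene. Friction and masses are not known exactly. Their poses are not given: they have to be found in the camera images.
- hinge (a point): Middle of the board's hinge line, 58 mm above the table, on the fixed stand (base plate 320 x 430 x 12 mm). Its axes are the stand's: x level, pointing from the bar side to the hinge (the flat board stretches from the hinge along -x), y along the hinge line, z up. The stand is turned by up to 0.35 rad.
- bar (a point): Centre of the orange grab bar on the board's free edge: round, 16 mm thick, parallel to the hinge line, in the board's plane, 215 mm from the hinge line (58 mm above the table when flat); it turns with the board. Between bar and panel is a gap of 52 mm, 126 mm wide, so from above one finger fits inside and one outside the bar.
- board (a joint): Board angle in rad: 0 flat on its rests, grows as the bar is lifted. About 4 N at the bar; hinge damped, 0.8 N m s/rad. Four notches 0.19 rad apart hold it against falling; let it down on to the notch just passed. The first holds at 0.235 to 0.38 rad: the ratchet's setting varies and is not measured. Starts in a higher notch; free fall exceeds the 1.2 rad/s allowed.
- pawl (a joint): Yellow pawl angle, rad: 0 engaged (ball leaning away from the robot). Each pin passed in lifting raises it to 0.15, then it drops to about 0: a notch is caught. Past the 4th notch, at board 0.95 to 1.15 rad, it is pushed beyond 0.4 and topples to 0.75 (ball towards the robot): reset, the board can be lowered. Within 0.2 rad of flat the board pushes it back and it falls to 0: armed.
- flag: The yellow pawl: arm, stem and ball weight 26 mm across, 55 mm from the pivot. Origin on the pivot, about 120 mm above the hinge line, 60 mm from it towards the bar and 158 mm from the middle towards the stand's +y side. It is worked by the board only; the robot must not touch it.
- buffer: Rubber tip of the spring buffer, 12 mm thick, origin at its centre. The board meets it 0 to 0.08 rad before the pawl topples; it takes 1 N per 0.0066 rad of further lift, felt as 0.37 N at the bar. It must never take over 14 N (5 N at the bar on top of the board's weight), reached 0.02 to 0.1 rad beyond the toppling: lift slowly there and stop once the pawl goes over.
- fitting: small brass fitting, 26 mm across, 30 mm high, standing on the stand's base plate near the robot (bystander; origin at the underside)
- tray: empty orange plastic tray 120 x 85 x 35 mm (bystander; origin at the underside)
- valve: small steel valve block with a green cap, 70 mm long, 44 mm high (bystander; origin at the underside)
- cylinder: upright aluminium sample bottle, 50 mm across, 130 mm tall (bystander; origin at the underside)
- wrench: steel wrench lying flat (bystander; origin at the underside)
- gauge: grey hand gauge with a round dial, 75 x 60 x 35 mm (bystander; origin at the underside)
- driver: screwdriver lying flat (bystander; origin at the underside)

How it is judged:
By the outcome, as a careful person would: the job done as asked, in the order asked, and still so for the second after the job is handed in, with the robot touching nothing.
It also fails if it takes over 72 s, if anything falls off the work surface, if the arm or the gripper's body presses on something with over 40 N, if the wrist force passes 120 N, or if a joint passes its speed limit or range.

## Working session

There is one attempt and no reset: what is moved stays moved. The work goes in short steps, Python scripts to look and compute and a tool call to move; the robot and the scene stay as the last step left them, time stands still between calls to the robot, and variables do not carry over. Pictures are saved under pics/ and viewed, and the job is handed in when it is done.

Besides the shell and the picture viewer there is one more tool, called after "Emit:" as a command line: name --argument value ..., lists and objects as JSON in quotes. jog_arm: Moves the arm, as the interface text tells. Its arguments: {"type":"object","properties":{"targets":{"type":"string"},"gripper":{"type":"number"}},"required":["targets"]}

```bash
mkdir -p pics; ls; python3 - <<'E'
from station import *
import cv2
for n in("side","top"):
    im=camera(n); cv2.imwrite(f"pics/{n}0.png",im[:,:,::-1])
    c=get_calibration(n); print(n,c)
print(read_state())
E
```

```text
pics
side {'mtx': array([[362.07647196,   0.        , 254.61115281],
       [  0.        , 362.07647196, 190.32209907],
       [  0.        ,   0.        ,   1.        ]]), 'R': array([[-0.67987536, -0.73332723,  0.00081071],
       [-0.52516057,  0.48610965, -0.6985011 ],
       [ 0.51183579, -0.47531944, -0.71560852]]), 't': array([0.37293256, 0.33742234, 0.82023875])}
top {'mtx': array([[417.41013795,   0.        , 249.61124366],
       [  0.        , 417.41013795, 181.85792046],
       [  0.        ,   0.        ,   1.        ]]), 'R': array([[ 0.02276708, -0.99969876,  0.00916742],
       [-0.98751599, -0.02391735, -0.15569243],
       [ 0.15586479, -0.00550831, -0.98776304]]), 't': array([0.01851481, 0.55429313, 1.21144034])}
{'time': 0.1, 'joint_pos': array([-1.51641898e+00,  3.13405937e-01,  1.49829358e+00, -2.82317877e-05,
        1.33097211e+00, -2.23404294e-01]), 'dq': array([ 0.00100328, -0.00169623, -0.00117436,  0.00111865, -0.00100988,
        0.00019184]), 'tau': array([ 1.66720551e-03, -4.12906301e+01, -2.60143876e+01, -2.71070776e-04,
        3.04493740e-03,  4.99513519e-06]), 'ee_pos': array([ 0.14393524, -0.50467733,  0.23081163]), 'orientation': array([-3.11027111e+00, -4.34798143e-01, -1.00115576e-04]), 'force': array([ 0.5818006 , -0.06064527,  0.56340598]), 'ft_torque': array([ 0.02386032, -0.02583908, -0.02926173]), 'gripper_width': 0.08600868542851758}
```

View pics/side0.png

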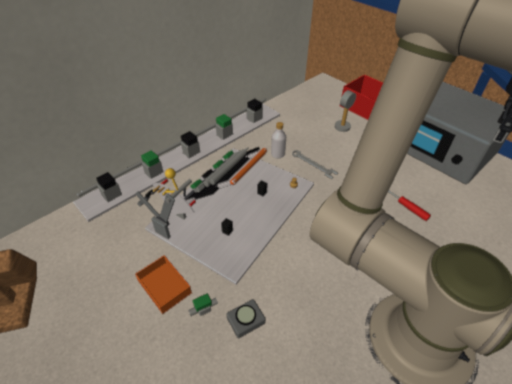

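View pics/top0.png

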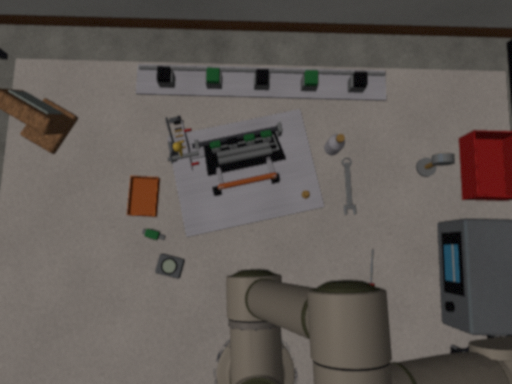

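The top view shows the orange bar at about (218,189)-(278,177) and the base plate around it. In the side view the bar is near (249,166) and the yellow ball near (170,174). I'll enlarge both.

```bash
python3 - <<'E'
import cv2
a=cv2.imread("pics/top0.png")[95:245,155:335]; cv2.imwrite("pics/top0z.png",cv2.resize(a,None,fx=4,fy=4,interpolation=cv2.INTER_CUBIC))
a=cv2.imread("pics/side0.png")[140:290,130:330]; cv2.imwrite("pics/side0z.png",cv2.resize(a,None,fx=4,fy=4,interpolation=cv2.INTER_CUBIC))
E
```

```text
(no output)
```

View pics/top0z.png

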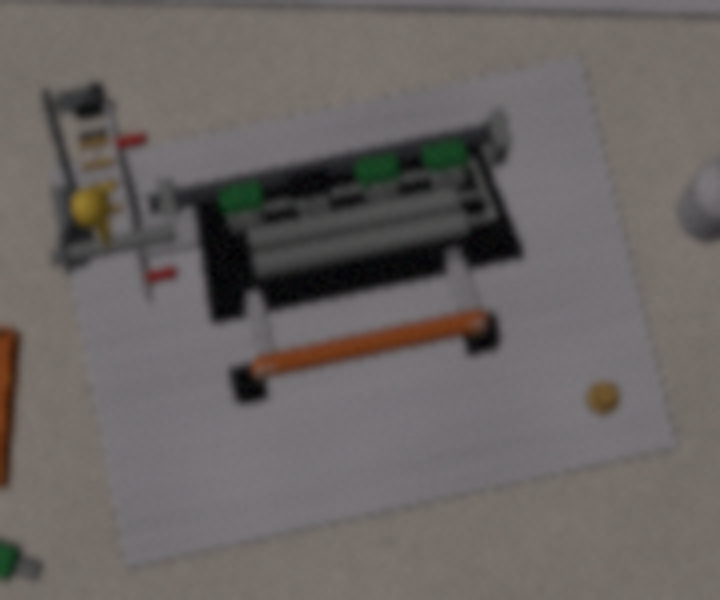

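View pics/side0z.png

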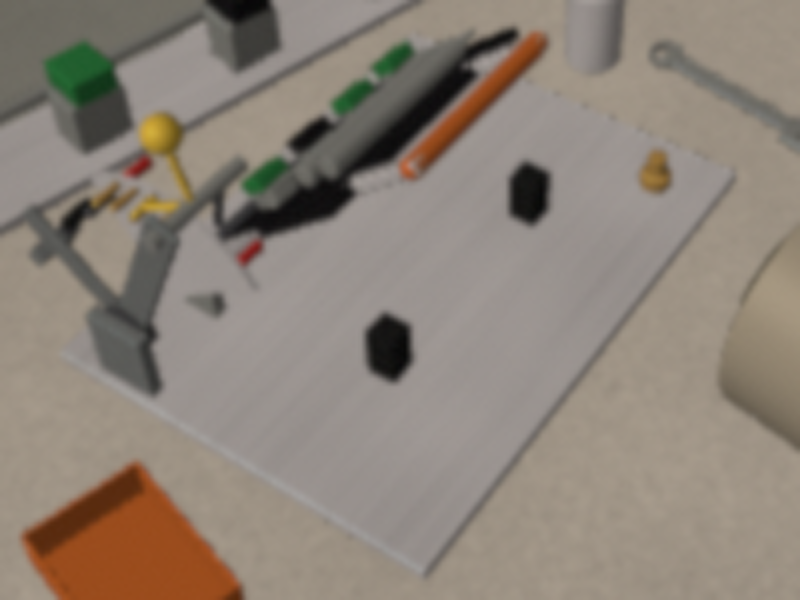

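```bash
cat > h.py <<'E'
import numpy as np, cv2
from scipy.optimize import least_squares
from station import *
C={n:get_calibration(n) for n in("side","top")}
def proj(n,X):
    c=C[n]; p=np.atleast_2d(X)@c["R"].T+c["t"]; q=p@c["mtx"].T; return q[:,:2]/q[:,2:]
def ray(n,uv,z):
    c=C[n]; d=c["R"].T@np.linalg.solve(c["mtx"],[uv[0],uv[1],1]); o=-c["R"].T@c["t"]; return o+d*(z-o[2])/d[2]
def tri(us,ut):
    X=cv2.triangulatePoints(*[C[n]["mtx"]@np.c_[C[n]["R"],C[n]["t"]] for n in("side","top")],np.array(us,float).reshape(2,1),np.array(ut,float).reshape(2,1)); return (X[:3]/X[3]).ravel()
zt=lambda u,v:(155+u/4,95+v/4)
zs=lambda u,v:(130+u/4,140+v/4)
E
python3 - <<'E'
from h import *
for n,f,P in(("top",zt,[(130,565),(675,447),(580,62)]),("side",zs,[(425,572),(733,175),(68,355)])):
    for p in P: print(n,p,ray(n,f(*p),.012).round(4))
A=tri(zs(408,165),zt(258,366));B=tri(zs(540,40),zt(490,318));print("bar",A,B,(A+B)/2,np.linalg.norm(A-B))
print("yaw bar",np.arctan2(-(A-B)[0],(A-B)[1]))
print("ball",tri(zs(160,132),zt(90,208)))
# hinge ends, z=.058
print("hinge ends",ray("top",zt(160,203),.058),ray("top",zt(503,133),.058))
print("fitting",ray("top",zt(602,397),.03))
# hinge via plate
E
```

```text
top (130, 565) [0.3881 0.2149 0.012 ]
top (675, 447) [ 0.4871 -0.1971  0.012 ]
top (580, 62) [ 0.7915 -0.1232  0.012 ]
side (425, 572) [0.3841 0.2151 0.012 ]
side (733, 175) [ 0.4851 -0.1958  0.012 ]
side (68, 355) [0.6861 0.2882 0.012 ]
bar [0.51322782 0.10993396 0.2056739 ] [ 0.55107479 -0.04077077  0.19672345] [0.5321513  0.0345816  0.20119867] 0.15564195468551448
yaw bar 0.2460449798224718
ball [0.6087391  0.21914157 0.23689045]
hinge ends [0.65733317 0.19833499 0.058     ] [ 0.71829114 -0.05909359  0.058     ]
fitting [ 0.52192978 -0.13860072  0.03      ]
```

```bash
cat >> h.py <<'E'
from scipy.spatial.transform import Rotation as Ro
H=np.array([.688,.071,.058]); YAW=.237
def bar(th,H=H,L=.215):
    ex=np.array([np.cos(YAW),np.sin(YAW),0]); return H-ex*L*np.cos(th)+np.array([0,0,L*np.sin(th)])
def rows(goal,n=1,st=None):
    s=st or read_state(); R=Ro.from_rotvec(s["orientation"]).as_matrix()
    d=np.array(goal)-s["ee_pos"]; t=R.T@d
    # roll so that tool y || stand x (mod pi)
    ex=np.array([np.cos(YAW),np.sin(YAW),0]); v=R.T@ex; a=np.arctan2(v[1],v[0])-np.pi/2  # turn about tool z
    a=(a+np.pi/2)%np.pi-np.pi/2
    return t, np.degrees(a)
def rep(goal):
    s=read_state(); t,a=rows(goal); print("t",round(s["time"],2),"ee",s["ee_pos"].round(4),"tool-frame dist mm",(t*1000).round(1),"row units",(t/.5).round(4),"roll deg",a.round(1),"F",s["force"].round(1),"q",s["joint_pos"].round(2),"w",round(s["gripper_width"],4))
E
python3 - <<'E'
from h import *
print(bar(.73),Ro.from_rotvec(read_state()["orientation"]).as_matrix().round(3))
rep(bar(.73)+[0,0,.07])
E
```

```text
[0.53226597 0.0333841  0.20137697] [[ 0.962  0.274 -0.   ]
 [ 0.274 -0.962  0.001]
 [ 0.    -0.001 -1.   ]]
t 0.1 ee [ 0.1439 -0.5047  0.2308] tool-frame dist mm [ 521. -411.  -40.] row units [ 1.042 -0.822 -0.08 ] roll deg -87.7 F [ 0.6 -0.1  0.6] q [-1.52  0.31  1.5  -0.    1.33 -0.22] w 0.086
```

Emit:
jog_arm --targets "0.063 -0.05 -0.02 -1; 0.067 -0.044 -0.02 -1; 0.07 -0.038 -0.02 -1; 0.073 -0.032 -0.02 -1; 0.076 -0.025 -0.01 -1" --gripper 0

```text
time: 0.72
ee_pos: [0.2615, -0.3376, 0.2753]
orientation: [-2.933, -1.11, -0.002]
force: [-0.0, -0.6, 0.6]
gripper_width: 0.0424
```

```bash
python3 - <<'E'
from h import *
rep(bar(.73)+[0,0,.07])
E
```

```text
t 0.72 ee [ 0.2615 -0.3376  0.2753] tool-frame dist mm [448.5 -98.7   5.9] row units [ 0.8971 -0.1974  0.0118] roll deg -62.1 F [-0.  -0.6  0.6] q [-1.19  0.06  1.69  0.    1.4  -0.34] w 0.0424
```

Emit:
jog_arm --targets "0.078 -0.017 0 -1; 0.079 -0.01 0 -1; 0.08 -0.003 0 -1; 0.08 0.004 0 -1; 0.079 0.011 0 -1"

```text
time: 1.35
ee_pos: [0.3818, -0.1699, 0.2758]
orientation: [-2.611, -1.737, -0.004]
force: [0.0, -0.2, -0.0]
gripper_width: 0.0426
```

Emit:
jog_arm --targets "0.078 0.017 0 -1; 0.076 0.024 0 -1; 0.074 0.031 0 -1; 0.071 0.037 0 -1; 0.067 0.043 0 -1"

```text
time: 1.98
ee_pos: [0.4988, 0.0003, 0.2757]
orientation: [-2.155, -2.276, -0.005]
force: [-0.4, -1.7, -0.2]
gripper_width: 0.0426
```

```bash
python3 - <<'E'
from h import *
rep(bar(.73)+[0,0,.07])
E
```

```text
t 1.98 ee [4.988e-01 3.000e-04 2.757e-01] tool-frame dist mm [31.2 35.2  4.5] row units [0.0624 0.0704 0.0089] roll deg -10.4 F [-0.4 -1.7 -0.2] q [-0.24  0.23  1.49  0.01  1.43 -0.29] w 0.0426
```

Emit:
jog_arm --targets "0.03 0.036 0 -1; 0.025 0.036 0.009 -1; 0 0 0 0; 0 0 0 0"

```text
time: 2.48
ee_pos: [0.5327, 0.0342, 0.2697]
orientation: [-1.938, -2.461, -0.003]
force: [0.4, -1.4, -0.1]
gripper_width: 0.0424
```

```bash
python3 - <<'E'
from h import *
rep(bar(.73)+[0,0,.07])
for n in("side","top"):
    im=camera(n)[:,:,::-1]
    a=im[95:245,155:335] if n=="top" else im[100:250,130:330]
    cv2.imwrite(f"pics/{n}1.png",cv2.resize(a,None,fx=3.5,fy=3.5,interpolation=cv2.INTER_CUBIC))
E
```

```text
t 2.48 ee [0.5327 0.0342 0.2697] tool-frame dist mm [-0.7 -0.6 -1.7] row units [-0.0013 -0.0013 -0.0033] roll deg -0.0 F [ 0.4 -1.4 -0.1] q [-0.16  0.31  1.4   0.01  1.44 -0.4 ] w 0.0424
```

View pics/side1.png

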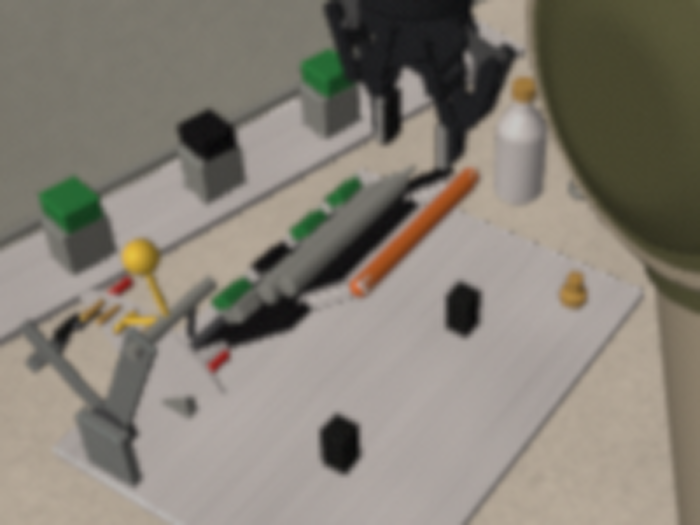

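View pics/top1.png

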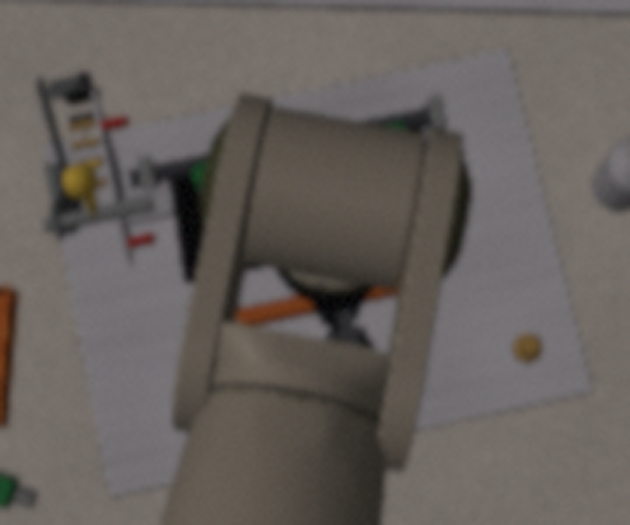

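Emit:
jog_arm --targets "0 0 0.05 0; 0 0 0.05 0; 0 0 0.04 0; 0 0 0.03 0; 0 0 0 0"

```text
time: 3.2
ee_pos: [0.5315, 0.0321, 0.1844]
orientation: [-1.948, -2.457, -0.006]
force: [-0.2, 0.4, 0.1]
gripper_width: 0.0423
```

```bash
python3 - <<'E'
from h import *
rep(bar(.73)-[0,0,.019])
for n in("side",):
    im=camera(n)[:,:,::-1]
    a=im[95:245,155:335] if n=="top" else im[100:250,130:330]
    cv2.imwrite(f"pics/{n}2.png",cv2.resize(a,None,fx=4,fy=4,interpolation=cv2.INTER_CUBIC))
E
```

```text
t 3.2 ee [0.5315 0.0321 0.1844] tool-frame dist mm [1.1 1.1 2. ] row units [0.0022 0.0021 0.004 ] roll deg -0.4 F [-0.2  0.4  0.1] q [-0.16  0.37  1.54  0.01  1.23 -0.39] w 0.0423
```

View pics/side2.png

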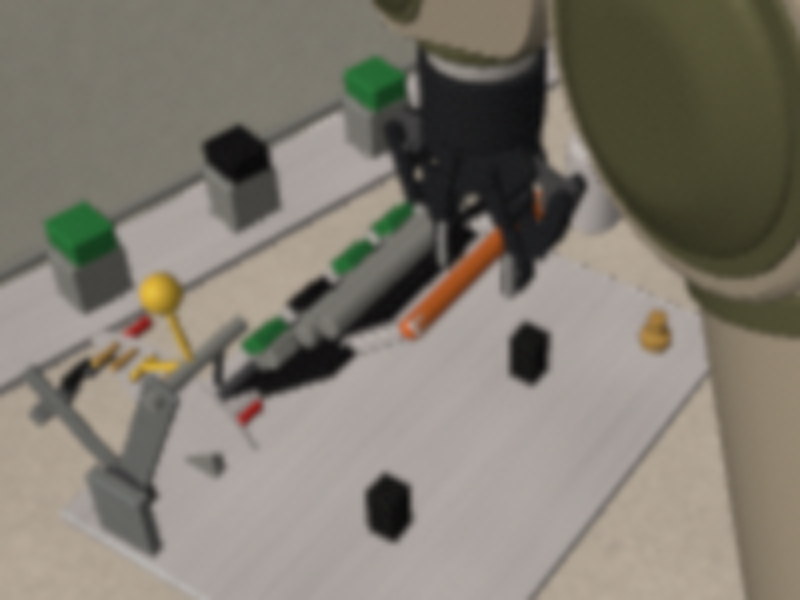

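The bar at about (470,265) sits between the two fingers, and the ball is at (160,293), engaged. I'll close in stages.

Emit:
jog_arm --targets "0.002 0.003 0.004 0; 0 0 0 0; 0 0 0 0" --gripper 0.5

```text
time: 3.62
ee_pos: [0.534, 0.0333, 0.1849]
orientation: [-1.951, -2.46, -0.009]
force: [0.2, -0.2, 0.7]
gripper_width: 0.0213
```

Emit:
jog_arm --targets "0 0 0 0; 0 0 0 0; 0 0 0 0" --gripper 0.7

```text
time: 4.0
ee_pos: [0.5328, 0.033, 0.1851]
orientation: [-1.949, -2.459, -0.005]
force: [0.9, -1.3, -1.4]
gripper_width: 0.0141
```

Emit:
jog_arm --targets "0 0 0 0; 0 0 0 0; 0 0 0 0" --gripper 1

```text
time: 4.38
ee_pos: [0.5328, 0.033, 0.1851]
orientation: [-1.949, -2.459, -0.005]
force: [-1.1, -0.8, -0.6]
gripper_width: 0.014
```

```bash
cat >> h.py <<'E'
def look(tag,names=("side","top")):
    out=[]
    for n in names:
        im=camera(n)[:,:,::-1]
        a=im[95:215,150:310] if n=="top" else im[120:240,130:290]
        out.append(cv2.resize(a,None,fx=2.5*2/len(names),fy=2.5*2/len(names),interpolation=cv2.INTER_CUBIC))
    cv2.imwrite(f"pics/{tag}.png",np.hstack(out))
E
python3 - <<'E'
from h import *
rep(bar(.73)-[0,0,.019])
look("g1")
E
```

```text
t 4.38 ee [0.5328 0.033  0.1851] tool-frame dist mm [ 0.5 -0.4  2.8] row units [ 0.0009 -0.0008  0.0055] roll deg -0.4 F [-1.1 -0.8 -0.6] q [-0.16  0.37  1.54  0.    1.23 -0.39] w 0.014
```

View pics/g1.png

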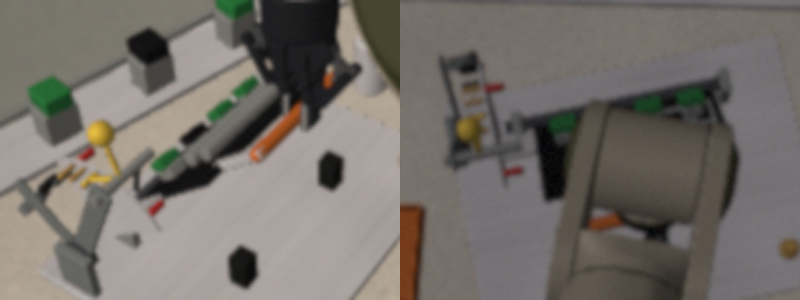

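Emit:
jog_arm --targets "0 0.009 -0.0095 0; 0 0.009 -0.0095 0; 0 0.009 -0.0095 0; 0 0 0 0"

```text
time: 4.97
ee_pos: [0.5449, 0.036, 0.1987]
orientation: [-1.945, -2.455, 0.003]
force: [-3.8, -1.1, -2.1]
gripper_width: 0.0139
```

```bash
cat >> h.py <<'E'
EX=np.array([np.cos(YAW),np.sin(YAW),0]); EY=np.array([-np.sin(YAW),np.cos(YAW),0])
def st(dz=.0163):
    s=read_state(); d=s["ee_pos"]+[0,0,dz]-H; x=-d@EX; z=d[2]
    Rm=Ro.from_rotvec(s["orientation"]).as_matrix()
    print("t",round(s["time"],2),"th",round(np.arctan2(z,x),4),"r",round(np.hypot(x,z),4),"y",round(d@EY,4),"F stand x,y,z",(s["force"]@EX).round(1),(s["force"]@EY).round(1),s["force"][2].round(1),"roll",rows(s["ee_pos"])[1].round(1),"tilt",Rm[:2,2].round(3),"w",round(s["gripper_width"],4),"T",s["ft_torque"].round(2))
E
python3 - <<'E'
from h import *
st()
look("g2")
E
```

```text
t 4.97 th 0.8174 r 0.2153 y -0.0004 F stand x,y,z -3.9 -0.2 -2.1 roll -0.3 tilt [-0.009  0.004] w 0.0139 T [-0.3   0.75  0.11]
```

View pics/g2.png

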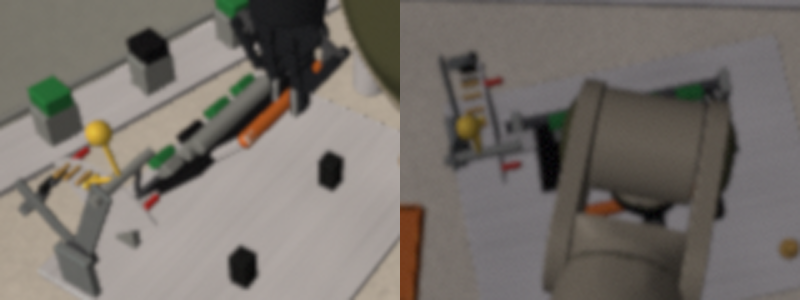

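Emit:
jog_arm --targets "0 0.0095 -0.0085 0; 0 0.01 -0.008 0; 0 0.01 -0.008 0; 0 0 0 0"

```text
time: 5.58
ee_pos: [0.5573, 0.039, 0.2105]
orientation: [-1.942, -2.451, 0.01]
force: [-3.2, -1.6, -3.1]
gripper_width: 0.0139
```

```bash
python3 - <<'E'
from h import *
st()
look("g3",("side",))
E
```

```text
t 5.58 th 0.8979 r 0.2158 y -0.0004 F stand x,y,z -3.5 -0.8 -3.1 roll -0.4 tilt [-0.015  0.004] w 0.0139 T [-0.36  0.92  0.1 ]
```

View pics/g3.png

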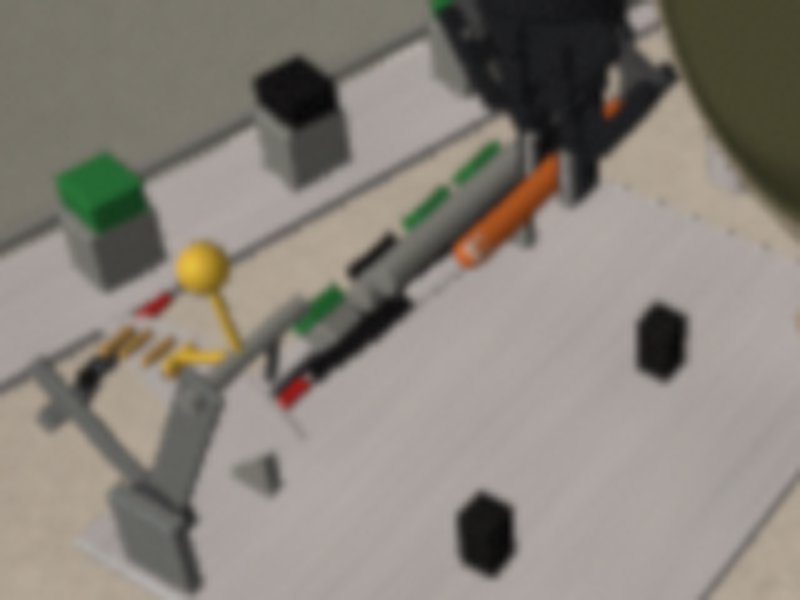

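Emit:
jog_arm --targets "0 0.007 -0.005 0; 0 0.007 -0.005 0; 0 0.004 -0.003 0; 0 0 0 0"

```text
time: 6.12
ee_pos: [0.5648, 0.0408, 0.2168]
orientation: [-1.941, -2.449, 0.014]
force: [-3.0, -1.9, -1.4]
gripper_width: 0.014
```

```bash
python3 - <<'E'
from h import *
st()
look("g4",("side",))
E
```

```text
t 6.12 th 0.944 r 0.2163 y -0.0004 F stand x,y,z -3.3 -1.1 -1.4 roll -0.4 tilt [-0.018  0.003] w 0.014 T [-0.31  0.84  0.15]
```

View pics/g4.png

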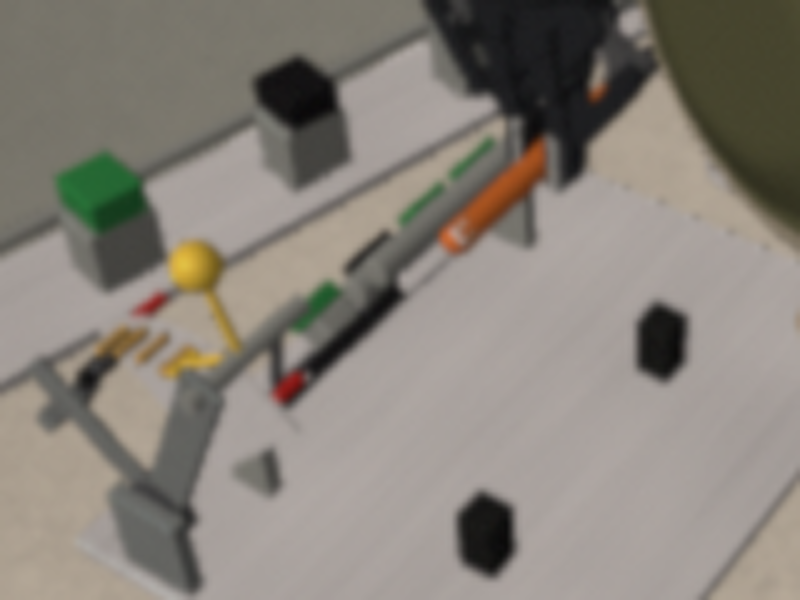

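Emit:
jog_arm --targets "0 0.0052 -0.0036 0; 0 0.0052 -0.0036 0; 0 0.0052 -0.0036 0; 0 0 0 0"

```text
time: 6.68
ee_pos: [0.5711, 0.0424, 0.2218]
orientation: [-1.939, -2.447, 0.019]
force: [-3.2, -0.8, 0.6]
gripper_width: 0.0139
```

```bash
python3 - <<'E'
from h import *
st()
look("g5",("side",))
E
```

```text
t 6.67 th 0.9817 r 0.2167 y -0.0004 F stand x,y,z -3.3 -0.0 0.6 roll -0.4 tilt [-0.023  0.003] w 0.0139 T [-0.19  0.59  0.05]
```

View pics/g5.png

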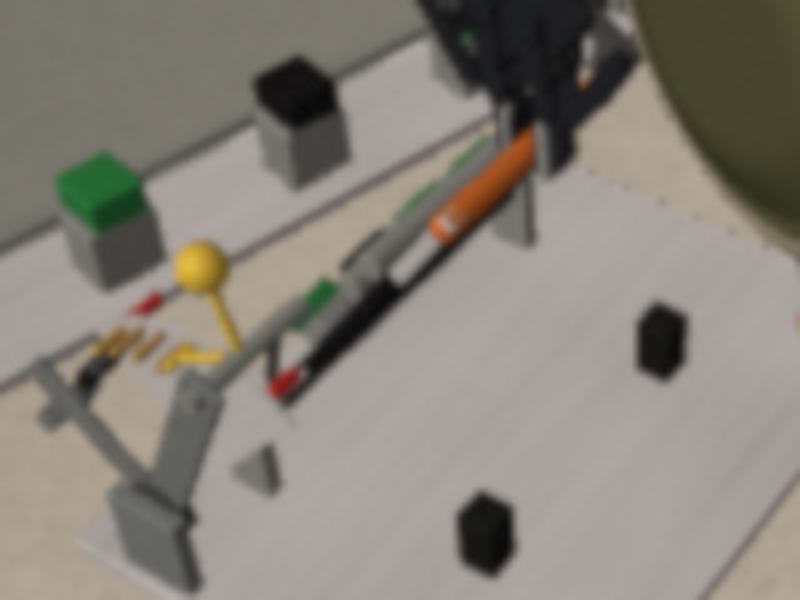

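Emit:
jog_arm --targets "0 0.0044 -0.0029 0; 0 0.0044 -0.0028 0; 0 0 0 0"

```text
time: 7.1
ee_pos: [0.5752, 0.0434, 0.2247]
orientation: [-1.938, -2.446, 0.02]
force: [-4.1, -2.1, -0.8]
gripper_width: 0.0139
```

```bash
python3 - <<'E'
from h import *
st()
look("g6",("side",))
E
```

```text
t 7.1 th 1.005 r 0.2167 y -0.0004 F stand x,y,z -4.5 -1.1 -0.8 roll -0.4 tilt [-0.024  0.003] w 0.0139 T [-0.3   1.03  0.14]
```

View pics/g6.png

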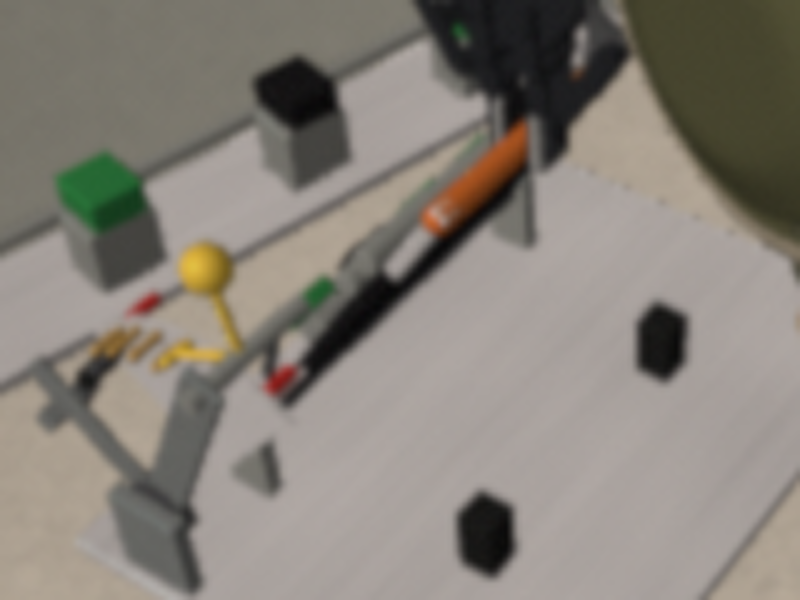

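Emit:
jog_arm --targets "0 0.0042 -0.0025 0; 0 0.0042 -0.0025 0; 0 0 0 0"

```text
time: 7.52
ee_pos: [0.5782, 0.0441, 0.2267]
orientation: [-1.937, -2.444, 0.024]
force: [-4.7, -1.9, -0.1]
gripper_width: 0.0137
```

```bash
python3 - <<'E'
from h import *
st()
look("g7",("side",))
E
```

```text
t 7.53 th 1.0225 r 0.2168 y -0.0004 F stand x,y,z -5.1 -0.7 -0.1 roll -0.4 tilt [-0.028  0.002] w 0.0137 T [-0.39  1.2   0.1 ]
```

View pics/g7.png

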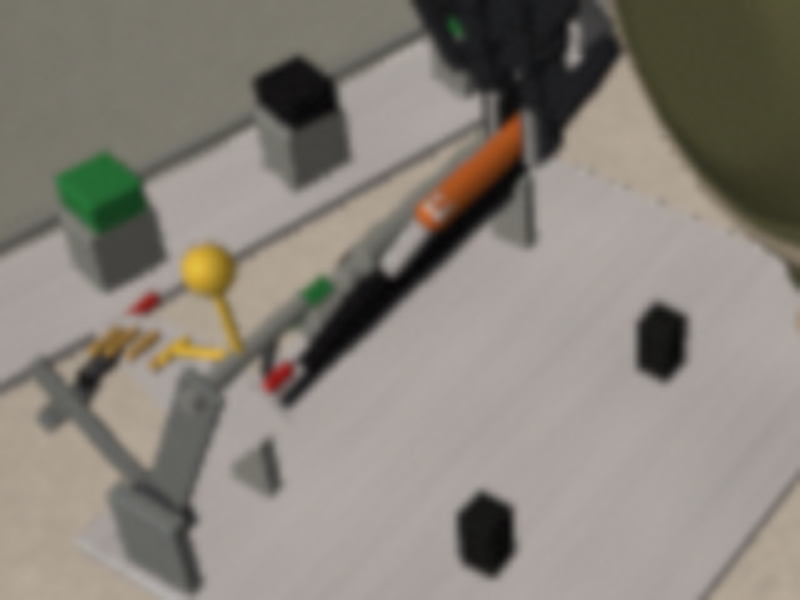

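Emit:
jog_arm --targets "0 0.0044 -0.0024 0; 0 0.0044 -0.0024 0; 0 0 0 0"

```text
time: 7.95
ee_pos: [0.581, 0.0448, 0.2285]
orientation: [-1.935, -2.441, 0.03]
force: [-5.0, -2.2, -0.3]
gripper_width: 0.0138
```

```bash
python3 - <<'E'
from h import *
st()
look("g8",("side",))
E
```

```text
t 7.95 th 1.038 r 0.2169 y -0.0003 F stand x,y,z -5.4 -1.0 -0.3 roll -0.4 tilt [-0.033  0.001] w 0.0138 T [-0.43  1.4   0.15]
```

View pics/g8.png

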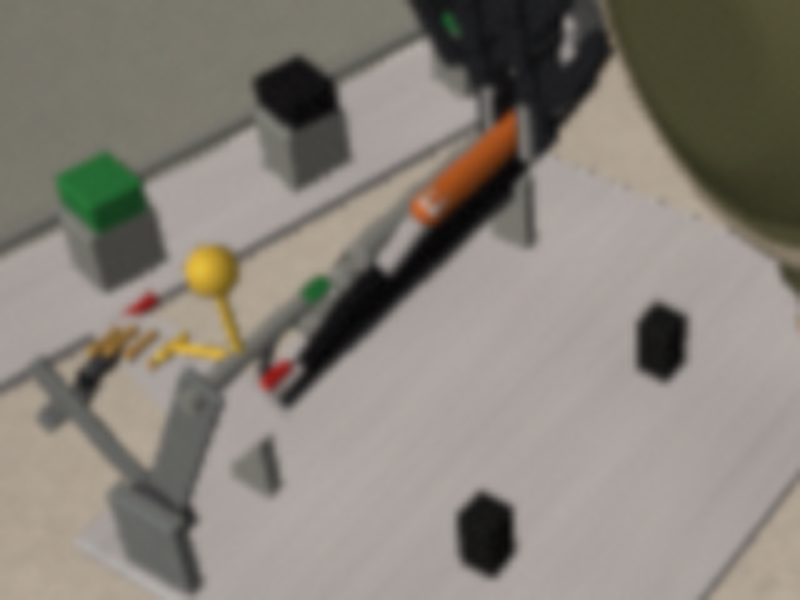

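```bash
cat >> h.py <<'E'
def ballpx(n):
    im=camera(n); hsv=cv2.cvtColor(im,cv2.COLOR_RGB2HSV)
    m=cv2.inRange(hsv,(20,110,90),(32,255,255)); x0,x1,y0,y1=(140,200,150,200) if n=="side" else (155,205,115,170)
    k=np.zeros_like(m); k[y0:y1,x0:x1]=m[y0:y1,x0:x1]
    k=cv2.morphologyEx(k,cv2.MORPH_OPEN,np.ones((5,5),np.uint8))
    c,l,s,ce=cv2.connectedComponentsWithStats(k)
    i=1+np.argmax(s[1:,4]); return ce[i]
def pawl():
    piv=H+[0,0,.120]-.06*EX+.158*EY
    us,ut=ballpx("side"),ballpx("top"); X=tri(us,ut); d=X-piv
    # angle: 0 leaning away(+x); grows toward robot
    print("ball side",us.round(1),"top",ut.round(1),"rel pivot x,y,z mm",(1000*np.array([d@EX,d@EY,d[2]])).round(1),"ang from vertical toward robot",np.arctan2(-(d@EX),d[2]).round(3))
E
python3 - <<'E'
from h import *
pawl()
for p in ("side0","top0"):
    pass
E
```

```text
ball side [171.6 174. ] top [176.5 148. ] rel pivot x,y,z mm [13.9  6.4 59.8] ang from vertical toward robot -0.228
```

Emit:
jog_arm --targets "0 0.0046 -0.0024 0; 0 0.0046 -0.0024 0; 0 0 0 0"

```text
time: 8.48
ee_pos: [0.5848, 0.0457, 0.2312]
orientation: [-1.934, -2.44, 0.032]
force: [-3.6, -1.5, -0.1]
gripper_width: 0.0138
```

```bash
python3 - <<'E'
from h import *
st();pawl()
look("g9",("side",))
E
```

```text
t 8.47 th 1.0599 r 0.2173 y -0.0003 F stand x,y,z -3.8 -0.6 -0.1 roll -0.4 tilt [-0.035  0.001] w 0.0138 T [-0.25  0.79  0.13]
ball side [172.5 174. ] top [176.5 149. ] rel pivot x,y,z mm [10.8  6.7 61.5] ang from vertical toward robot -0.173
```

View pics/g9.png

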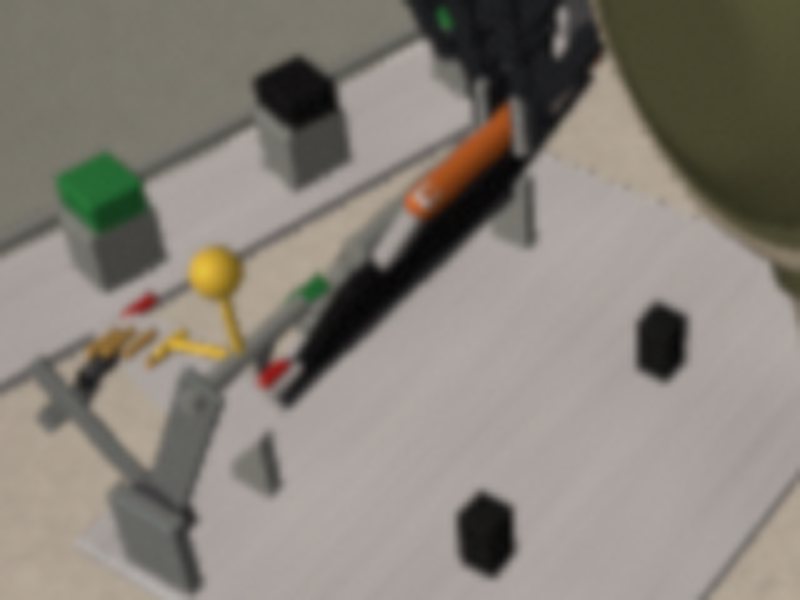

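Emit:
jog_arm --targets "0 0.0046 -0.0021 0; 0 0.0046 -0.0021 0; 0 0 0 0"

```text
time: 9.0
ee_pos: [0.5884, 0.0466, 0.2334]
orientation: [-1.933, -2.438, 0.036]
force: [-4.0, -1.1, 0.3]
gripper_width: 0.0138
```

```bash
python3 - <<'E'
from h import *
st();pawl()
look("g10",("side",))
E
```

```text
t 9.0 th 1.0794 r 0.2174 y -0.0003 F stand x,y,z -4.2 -0.1 0.3 roll -0.4 tilt [-0.038  0.001] w 0.0138 T [-0.27  1.15  0.12]
ball side [173.2 174.5] top [176.9 150. ] rel pivot x,y,z mm [ 8.6  6.3 60.6] ang from vertical toward robot -0.14
```

View pics/g10.png

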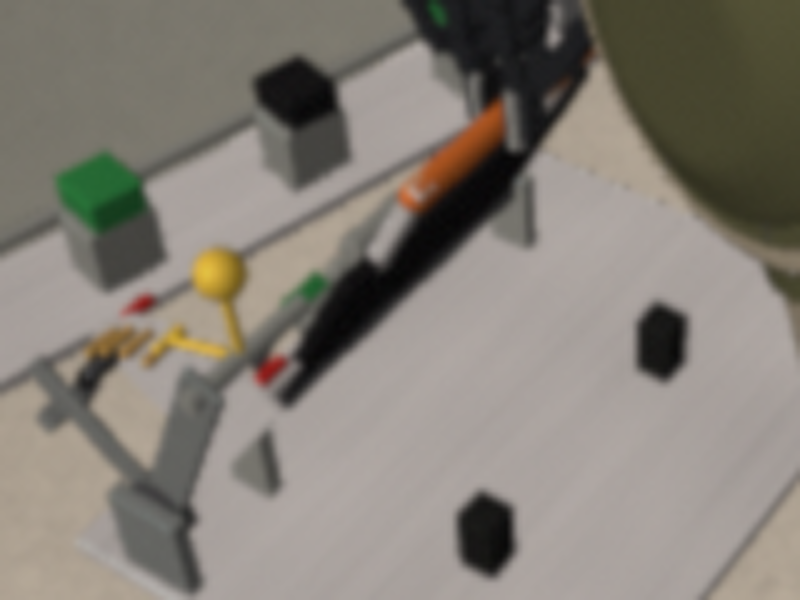

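Emit:
jog_arm --targets "0 0.0048 -0.0019 0; 0 0.0048 -0.0019 0; 0 0 0 0"

```text
time: 9.52
ee_pos: [0.5912, 0.0473, 0.2349]
orientation: [-1.93, -2.435, 0.043]
force: [-5.8, -1.7, -0.8]
gripper_width: 0.0139
```

```bash
python3 - <<'E'
from h import *
st();pawl()
look("g11",("side",))
E
```

```text
t 9.53 th 1.0945 r 0.2174 y -0.0003 F stand x,y,z -6.0 -0.3 -0.8 roll -0.4 tilt [-0.044 -0.   ] w 0.0139 T [-0.42  1.36  0.15]
ball side [173.9 174.9] top [177.1 150.5] rel pivot x,y,z mm [ 6.9  6.1 60.2] ang from vertical toward robot -0.115
```

View pics/g11.png

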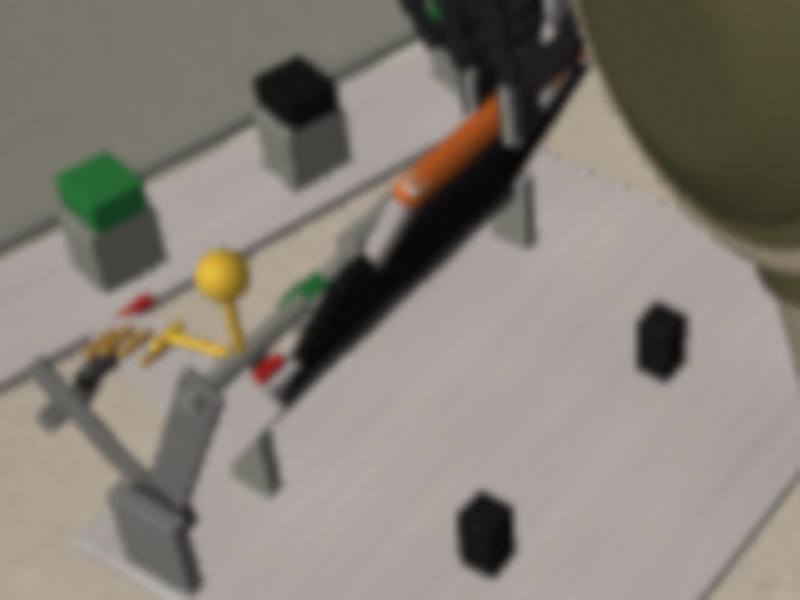

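Emit:
jog_arm --targets "0 0.0044 -0.0018 0; 0 0.0044 -0.0018 0; 0 0 0 0"

```text
time: 10.05
ee_pos: [0.593, 0.0477, 0.236]
orientation: [-1.926, -2.43, 0.053]
force: [-6.2, -1.8, 0.0]
gripper_width: 0.0137
```

```bash
python3 - <<'E'
from h import *
st();pawl()
look("g12",("side",))
E
```

```text
t 10.05 th 1.1046 r 0.2175 y -0.0003 F stand x,y,z -6.5 -0.3 0.0 roll -0.4 tilt [-0.053 -0.002] w 0.0137 T [-0.41  1.52  0.13]
ball side [174.6 175. ] top [177.1 151.5] rel pivot x,y,z mm [ 4.1  6.5 61.5] ang from vertical toward robot -0.067
```

View pics/g12.png

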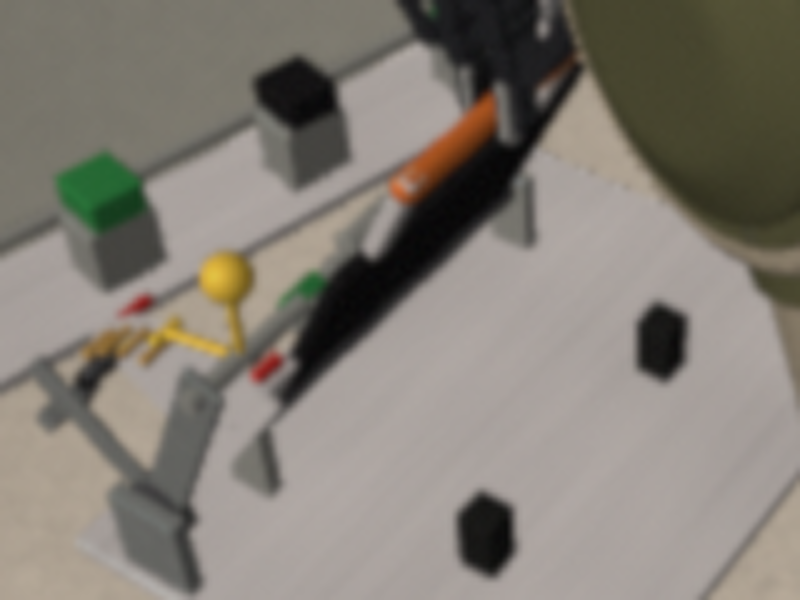

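Emit:
jog_arm --targets "0 0.0046 -0.002 0; 0 0.0046 -0.002 0; 0 0 0 0"

```text
time: 10.58
ee_pos: [0.5948, 0.0482, 0.237]
orientation: [-1.922, -2.424, 0.064]
force: [-6.7, -2.2, -0.4]
gripper_width: 0.0141
```

```bash
python3 - <<'E'
from h import *
st();pawl()
look("g13",("side",))
E
```

```text
t 10.57 th 1.1143 r 0.2176 y -0.0003 F stand x,y,z -7.0 -0.6 -0.4 roll -0.4 tilt [-0.062 -0.003] w 0.0141 T [-0.45  1.59  0.17]
ball side [179.5 178.1] top [178.6 158.1] rel pivot x,y,z mm [-12.5   6.7  60.1] ang from vertical toward robot 0.205
```

View pics/g13.png

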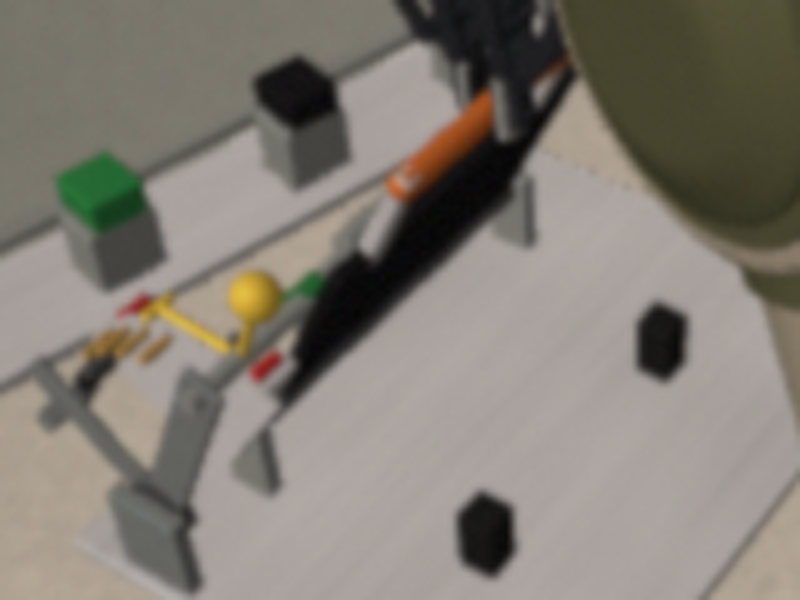

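```bash
cat >> h.py <<'E'
def barnow(s=None,k=.0163):
    s=s or read_state(); R=Ro.from_rotvec(s["orientation"]).as_matrix()
    b=s["ee_pos"]-k*R[:,2]; d=b-H; x=-d@EX; return np.arctan2(d[2],x),np.hypot(x,d[2]),d@EY,R
def plan(ths,rend=None):
    th,r,y,R=barnow(); re=rend or r; print("bar th %.4f r %.4f y %.4f"%(th,r,y)); p=th;o=[]; rr=r
    for i,q in enumerate(ths):
        rn=r+(re-r)*(i+1)/len(ths)
        d=-EX*(rn*np.cos(q)-rr*np.cos(p))+np.array([0,0,rn*np.sin(q)-rr*np.sin(p)])
        t=R.T@d/.5; o.append("%.4f %.4f %.4f 0"%tuple(t)); p=q; rr=rn
    print("; ".join(o))
E
python3 - <<'E'
from h import *
st();pawl()
th=barnow()[0]; plan(th-np.array([.02,.06,.1,.14,.18]))
E
```

```text
t 10.72 th 1.1138 r 0.2176 y -0.0003 F stand x,y,z -7.8 -0.1 0.5 roll -0.4 tilt [-0.063 -0.003] w 0.0139 T [-0.49  1.8   0.22]
ball side [180.4 178.9] top [178.6 158.1] rel pivot x,y,z mm [-12.8   6.4  57.8] ang from vertical toward robot 0.218
bar th 1.1178 r 0.2171 y -0.0005
-0.0001 -0.0075 0.0044 0; -0.0002 -0.0148 0.0091 0; -0.0002 -0.0144 0.0097 0; -0.0002 -0.0140 0.0103 0; -0.0002 -0.0136 0.0108 0
```

Emit:
jog_arm --targets "0 0 0 0; 0 0 0 0"

```text
time: 11.08
ee_pos: [0.5935, 0.0478, 0.2364]
orientation: [-1.921, -2.421, 0.069]
force: [-6.2, -0.9, 1.4]
gripper_width: 0.0136
```

```bash
python3 - <<'E'
from h import *
st();pawl()
piv=H+[0,0,.120]-.06*EX+.158*EY
for a in np.arange(-.4,.5,.1): 
    X=piv+.055*(-np.sin(a)*EX+np.array([0,0,np.cos(a)])); print(a.round(1),proj("side",X).round(1),proj("top",X).round(1))
look("g14")
E
```

```text
t 11.07 th 1.1074 r 0.2176 y -0.0003 F stand x,y,z -6.3 0.5 1.4 roll -0.4 tilt [-0.067 -0.004] w 0.0136 T [-0.44  1.45  0.14]
ball side [180.4 178.9] top [178.6 158.1] rel pivot x,y,z mm [-12.8   6.4  57.8] ang from vertical toward robot 0.218
-0.4 [[170.4 173.8]] [[179.7 146.2]]
-0.3 [[171.9 174. ]] [[180. 148.]]
-0.2 [[173.4 174.5]] [[180.3 149.8]]
-0.1 [[175.1 175.1]] [[180.6 151.7]]
-0.0 [[176.8 175.9]] [[181.  153.8]]
0.1 [[178.6 176.8]] [[181.4 155.8]]
0.2 [[180.3 178. ]] [[181.9 157.9]]
0.3 [[182.1 179.3]] [[182.3 160. ]]
0.4 [[183.9 180.7]] [[182.8 162.1]]
```

View pics/g14.png

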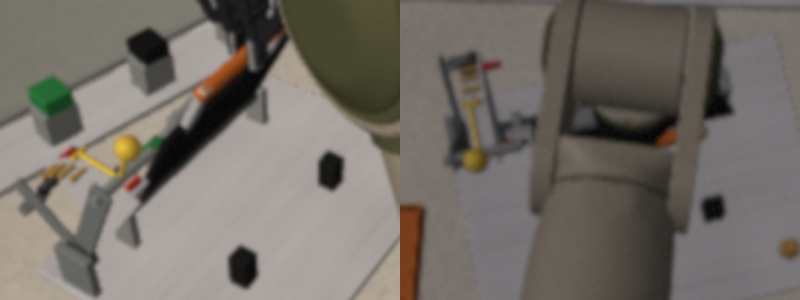

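Pawl toppled and at rest: the ball moved from side pixel (169,173) to (180,179). Now I'll lower.

Emit:
jog_arm --targets "0 -0.0075 0.0044 0; 0 -0.0148 0.0091 0; 0 -0.0144 0.0097 0; 0 -0.014 0.0103 0; 0 -0.0136 0.0108 0"

```text
time: 11.9
ee_pos: [0.5617, 0.0401, 0.2162]
orientation: [-1.926, -2.427, 0.059]
force: [-6.8, -3.6, 9.8]
gripper_width: 0.0139
```

```bash
python3 - <<'E'
from h import *
st();pawl()
th=barnow()[0]; plan(th-np.array([.04,.08,.12,.16,.20]),.2165)
look("g15",("side",))
E
```

```text
t 11.9 th 0.9305 r 0.2176 y -0.0003 F stand x,y,z -7.4 -1.9 9.8 roll -0.4 tilt [-0.057 -0.003] w 0.0139 T [-0.48  0.96  0.12]
ball side [180.4 178.9] top [178.6 158.1] rel pivot x,y,z mm [-12.8   6.4  57.8] ang from vertical toward robot 0.218
bar th 0.9291 r 0.2172 y -0.0005
-0.0002 -0.0128 0.0117 0; -0.0002 -0.0124 0.0122 0; -0.0002 -0.0119 0.0127 0; -0.0002 -0.0113 0.0131 0; -0.0002 -0.0108 0.0136 0
```

View pics/g15.png

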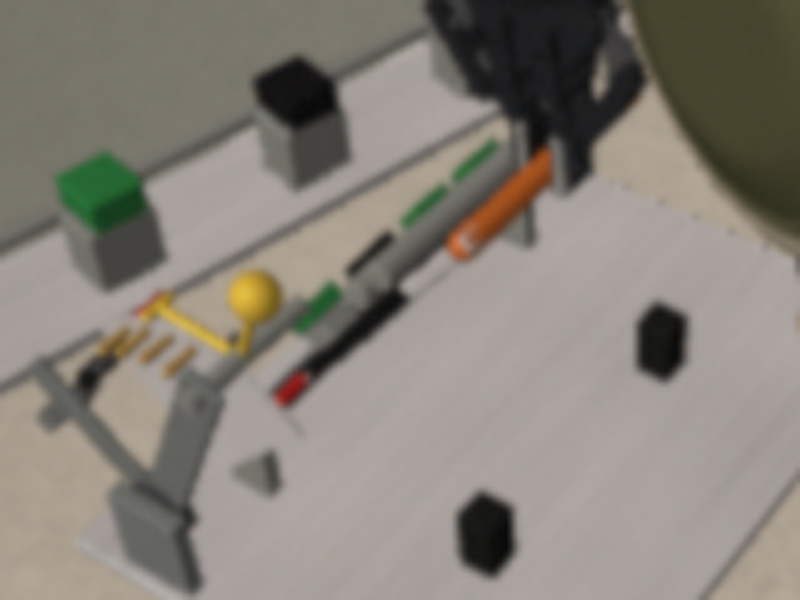

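```bash
python3 - <<'E'
from h import *
P=np.array([[.5328,.033,.1851,0],[.5449,.036,.1987,-.009],[.5573,.039,.2105,-.015],[.5648,.0408,.2168,-.018],[.5711,.0424,.2218,-.023],[.5752,.0434,.2247,-.024],[.5782,.0441,.2267,-.028],[.581,.0448,.2285,-.033],[.5848,.0457,.2312,-.035],[.5884,.0466,.2334,-.038],[.5912,.0473,.2349,-.044],[.593,.0477,.236,-.053],[.5948,.0482,.237,-.062]])
x=P[:,:3]@EX-.0163*P[:,3]; z=P[:,2]+.0163
for L in(.215,):
  f=lambda p: np.hypot(p[0]-x,z-p[1])-L
  r=least_squares(f,[H@EX,.058]); print(L,r.x,H@EX,(r.fun*1000).round(2))
print(x-H@EX,z)
E
```

```text
0.215 [0.69012752 0.06285237] 0.6854380527751934 [ 0.05 -0.03 -0.06 -0.04  0.06  0.03 -0.04 -0.12  0.12  0.12 -0.03 -0.01
 -0.07]
[-0.15978358 -0.14717075 -0.13431521 -0.12655334 -0.11997228 -0.11573581
 -0.11259011 -0.10962253 -0.10568485 -0.10192527 -0.09894139 -0.09695109
 -0.09493731] [0.2014 0.215  0.2268 0.2331 0.2381 0.241  0.243  0.2448 0.2475 0.2497
 0.2512 0.2523 0.2533]
```

```bash
sed -i 's/^H=.*; YAW=.237/YAW=.237; H=np.array([.688,.071,.058])+.0047*np.array([np.cos(.237),np.sin(.237),0])/; s/dz=.0163/dz=.0114/; s/k=.0163/k=.0114/' h.py; python3 - <<'E'
from h import *
st()
th=barnow()[0]; plan(th-np.array([.03,.07,.11,.15,.19]),.2155)
E
```

```text
t 12.05 th 0.8962 r 0.2168 y -0.0003 F stand x,y,z -1.8 -0.8 -0.3 roll -0.5 tilt [-0.061 -0.004] w 0.0135 T [-0.33  0.13  0.1 ]
bar th 0.8986 r 0.2164 y -0.0005
-0.0002 -0.0093 0.0091 0; -0.0002 -0.0120 0.0124 0; -0.0002 -0.0115 0.0129 0; -0.0002 -0.0110 0.0133 0; -0.0002 -0.0104 0.0138 0
```

Emit:
jog_arm --targets "0 -0.009 0.009 0; 0 -0.0118 0.0122 0; 0 -0.0114 0.0126 0; 0 -0.0108 0.013 0; 0 -0.0104 0.0136 0"

```text
time: 12.68
ee_pos: [0.5322, 0.033, 0.187]
orientation: [-1.926, -2.427, 0.062]
force: [0.0, -2.2, 0.1]
gripper_width: 0.0139
```

```bash
python3 - <<'E'
from h import *
st()
th=barnow()[0]; plan(th-np.array([.03,.07,.11,.15,.19]),.2155)
look("g16",("side",))
E
```

```text
t 12.68 th 0.7049 r 0.2167 y -0.0003 F stand x,y,z -0.5 -2.2 0.1 roll -0.4 tilt [-0.058 -0.005] w 0.0139 T [-0.45 -0.41  0.17]
bar th 0.7068 r 0.2162 y -0.0005
-0.0001 -0.0075 0.0106 0; -0.0002 -0.0095 0.0144 0; -0.0002 -0.0089 0.0148 0; -0.0002 -0.0083 0.0151 0; -0.0002 -0.0077 0.0154 0
```

View pics/g16.png

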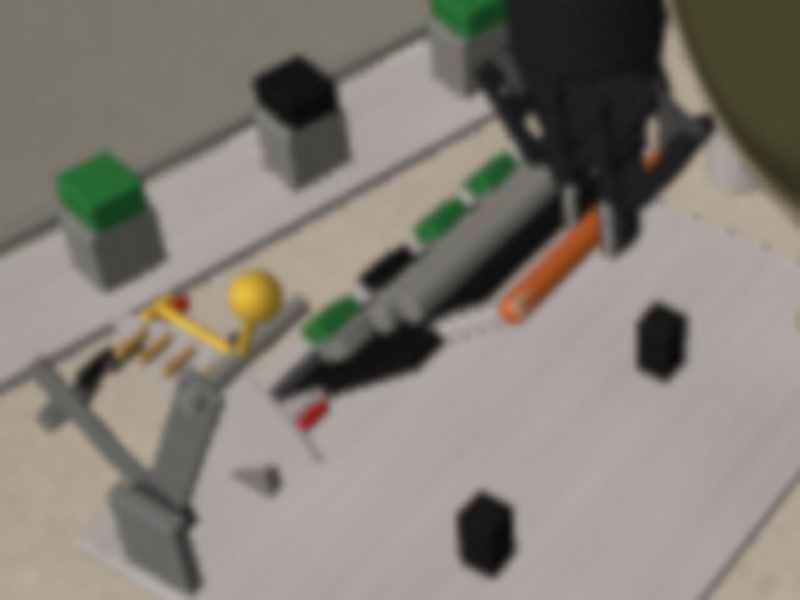

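Emit:
jog_arm --targets "0 -0.0075 0.0106 0; 0 -0.0095 0.0144 0; 0 -0.0089 0.0148 0; 0 -0.0083 0.0151 0; 0 -0.0077 0.0154 0"

```text
time: 13.35
ee_pos: [0.507, 0.0269, 0.1495]
orientation: [-1.925, -2.426, 0.066]
force: [-0.8, -4.6, -0.5]
gripper_width: 0.0137
```

```bash
python3 - <<'E'
from h import *
st();pawl()
th=barnow()[0]; plan(th-np.array([.03,.07,.11,.15,.18]),.2155)
E
```

```text
t 13.35 th 0.4942 r 0.2169 y -0.0004 F stand x,y,z -1.8 -4.3 -0.5 roll -0.4 tilt [-0.061 -0.006] w 0.0137 T [-0.66 -0.24  0.17]
ball side [180.4 178.9] top [178.6 158.1] rel pivot x,y,z mm [-17.5   6.4  57.8] ang from vertical toward robot 0.294
bar th 0.4917 r 0.2163 y -0.0005
-0.0001 -0.0049 0.0120 0; -0.0002 -0.0061 0.0162 0; -0.0002 -0.0054 0.0164 0; -0.0002 -0.0048 0.0166 0; -0.0001 -0.0031 0.0126 0
```

Emit:
jog_arm --targets "-0.001 -0.0049 0.012 0; 0 -0.0061 0.0162 0; 0 -0.0054 0.0164 0; 0 -0.0048 0.0166 0; 0 -0.0031 0.0126 0"

```text
time: 14.08
ee_pos: [0.49, 0.0228, 0.1094]
orientation: [-1.922, -2.424, 0.072]
force: [1.9, -3.9, -1.7]
gripper_width: 0.0138
```

```bash
python3 - <<'E'
from h import *
st();pawl()
th=barnow()[0]; plan(th-np.array([.025,.055,.085,.115,.145]),.2158)
look("g17",("side",))
E
```

```text
t 14.07 th 0.2924 r 0.2178 y -0.0004 F stand x,y,z 0.9 -4.3 -1.7 roll -0.4 tilt [-0.066 -0.007] w 0.0138 T [-0.62 -0.4   0.12]
ball side [180.4 178.9] top [178.5 158. ] rel pivot x,y,z mm [-17.4   6.4  57.8] ang from vertical toward robot 0.292
bar th 0.2909 r 0.2170 y -0.0005
-0.0001 -0.0018 0.0107 0; -0.0001 -0.0019 0.0129 0; -0.0001 -0.0015 0.0129 0; -0.0001 -0.0011 0.0129 0; -0.0001 -0.0007 0.0129 0
```

View pics/g17.png

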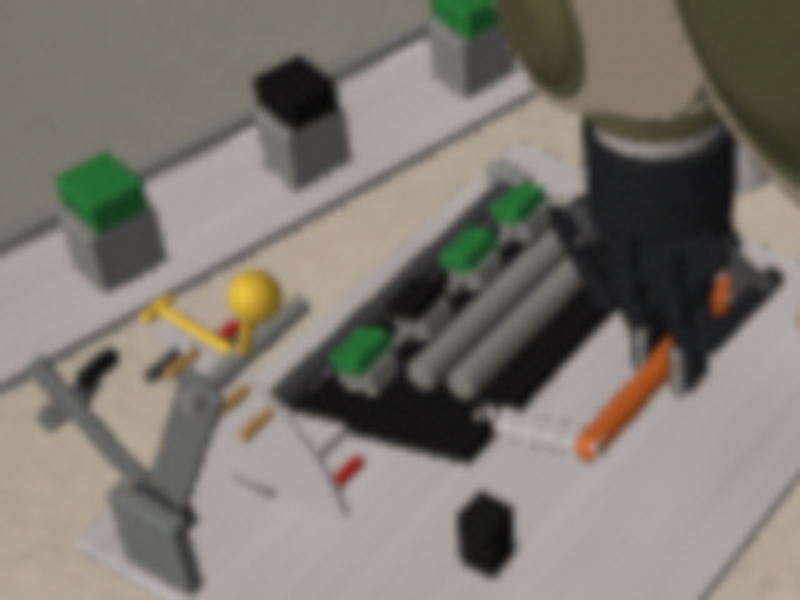

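Emit:
jog_arm --targets "0 -0.0018 0.0107 0; 0 -0.0019 0.0129 0; 0 -0.0015 0.0129 0; 0 -0.0011 0.0129 0; 0 -0.0007 0.0129 0"

```text
time: 14.85
ee_pos: [0.4826, 0.0209, 0.0787]
orientation: [-1.921, -2.424, 0.076]
force: [-3.0, -6.3, 0.4]
gripper_width: 0.0138
```

```bash
python3 - <<'E'
from h import *
st();pawl()
th=barnow()[0]; plan(th-np.array([.02,.045,.07,.09,.11]),.2165)
look("g18",("side",))
E
```

```text
t 14.85 th 0.1473 r 0.2185 y -0.0005 F stand x,y,z -4.4 -5.4 0.4 roll -0.4 tilt [-0.068 -0.009] w 0.0138 T [-0.61 -0.23  0.13]
ball side [167.6 172.9] top [175.4 143.9] rel pivot x,y,z mm [21.1  7.5 57.6] ang from vertical toward robot -0.351
bar th 0.1443 r 0.2179 y -0.0005
-0.0001 -0.0000 0.0087 0; -0.0001 0.0001 0.0109 0; -0.0001 0.0004 0.0109 0; -0.0001 0.0006 0.0087 0; -0.0001 0.0008 0.0086 0
```

View pics/g18.png

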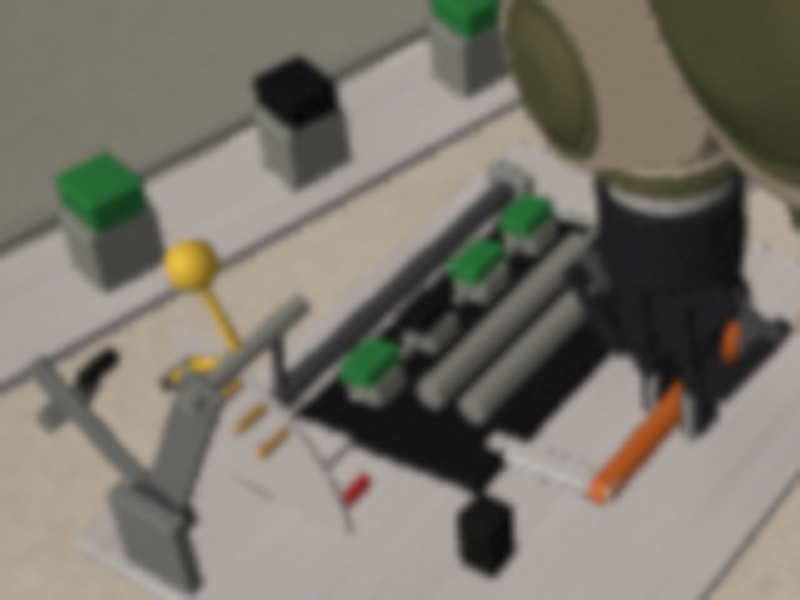

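Emit:
jog_arm --targets "-0.001 -0.0005 0.0087 0; 0 0 0.01 0; 0 0.0003 0.01 0; 0 0.0005 0.008 0; 0 0 0 0"

```text
time: 15.62
ee_pos: [0.4796, 0.0202, 0.0564]
orientation: [-1.919, -2.421, 0.079]
force: [1.1, -1.7, -3.4]
gripper_width: 0.0137
```

```bash
python3 - <<'E'
from h import *
st();
th=barnow()[0]; plan(th-np.array([.01,.02,.03,.04,.05]),.2165)
look("g19",("side",))
E
```

```text
t 15.62 th 0.0446 r 0.2194 y -0.0004 F stand x,y,z 0.6 -1.9 -3.4 roll -0.4 tilt [-0.072 -0.008] w 0.0137 T [-0.42 -0.51  0.17]
bar th 0.0447 r 0.2186 y -0.0005
-0.0000 0.0010 0.0043 0; -0.0000 0.0010 0.0043 0; -0.0000 0.0011 0.0043 0; -0.0000 0.0011 0.0043 0; -0.0000 0.0011 0.0043 0
```

View pics/g19.png

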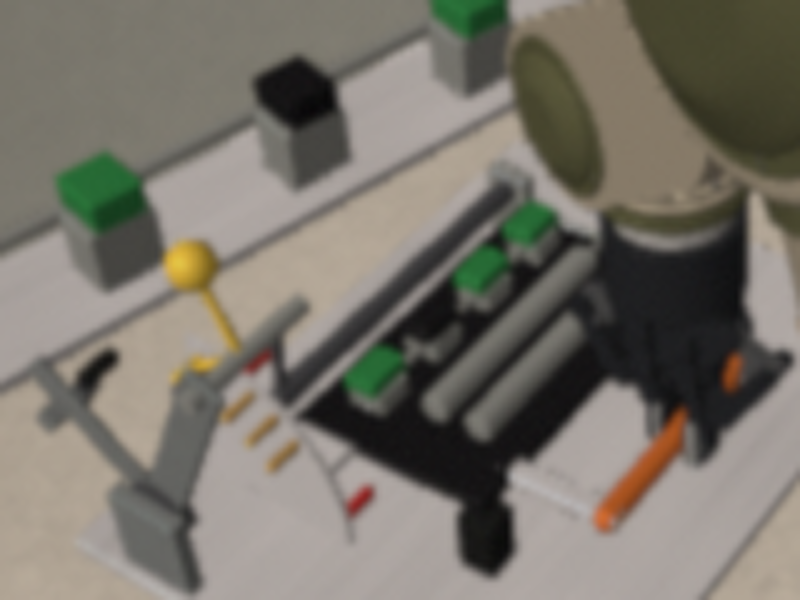

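Emit:
jog_arm --targets "0 0.0005 0.005 0; 0 0.0005 0.005 0; 0 0 0.003 0; 0 0 0 0"

```text
time: 16.18
ee_pos: [0.4793, 0.0201, 0.0496]
orientation: [-1.918, -2.421, 0.08]
force: [-2.3, -4.3, -1.7]
gripper_width: 0.0136
```

Emit:
jog_arm --targets "0 0.0003 0.003 0; 0 0 0.003 0; 0 0 0 0"

```text
time: 16.55
ee_pos: [0.4792, 0.0201, 0.0468]
orientation: [-1.919, -2.422, 0.08]
force: [-1.3, -3.0, -0.4]
gripper_width: 0.0143
```

```bash
python3 - <<'E'
from h import *
st();
E
```

```text
t 16.55 th 0.001 r 0.2197 y -0.0004 F stand x,y,z -1.9 -2.6 -0.4 roll -0.4 tilt [-0.072 -0.009] w 0.0143 T [-0.53 -0.32  0.18]
```

Emit:
jog_arm --targets "0 0 0.003 0; 0 0 0.003 0; 0 0 0 0"

```text
time: 16.92
ee_pos: [0.4791, 0.0201, 0.0442]
orientation: [-1.919, -2.422, 0.079]
force: [-3.2, -4.1, -1.0]
gripper_width: 0.0138
```

```bash
python3 - <<'E'
from h import *
st();pawl()
look("g20",("side",))
E
```

```text
t 16.93 th -0.0109 r 0.2197 y -0.0005 F stand x,y,z -4.1 -3.3 -1.0 roll -0.4 tilt [-0.071 -0.009] w 0.0138 T [-0.5  -0.36  0.19]
ball side [167.6 172.9] top [175.5 143.5] rel pivot x,y,z mm [22.2  7.1 56.8] ang from vertical toward robot -0.372
```

View pics/g20.png

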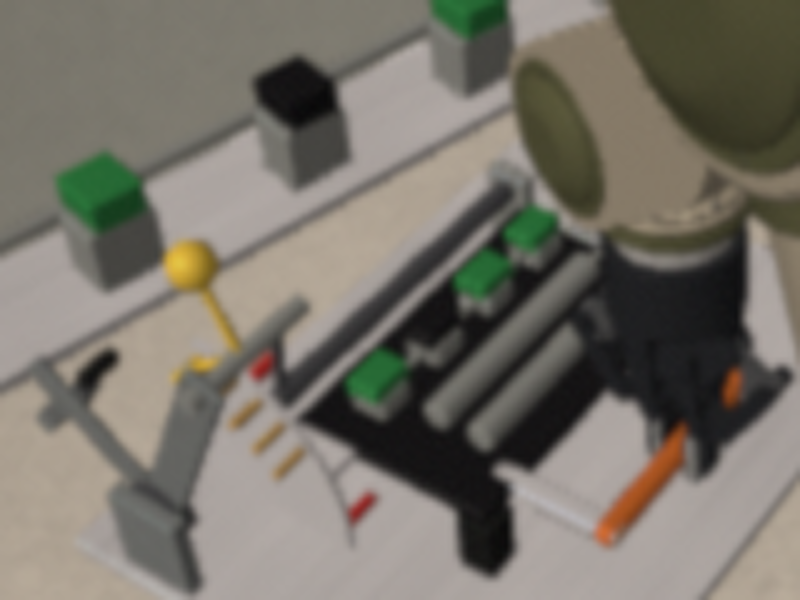

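Emit:
jog_arm --targets "0 0 0.004 0; 0 0 0.004 0; 0 0 0 0"

```text
time: 17.45
ee_pos: [0.4789, 0.02, 0.0401]
orientation: [-1.919, -2.422, 0.08]
force: [-0.4, -4.7, -4.4]
gripper_width: 0.0136
```

Emit:
jog_arm --targets "0 0 0.003 0; 0 0 0.003 0; 0 0 0 0"

```text
time: 17.82
ee_pos: [0.4789, 0.02, 0.0386]
orientation: [-1.919, -2.423, 0.079]
force: [0.2, -4.2, -3.0]
gripper_width: 0.0134
```

```bash
python3 - <<'E'
from h import *
st();pawl()
look("g21",("side",))
E
```

```text
t 17.82 th -0.0363 r 0.22 y -0.0005 F stand x,y,z -0.8 -4.1 -3.0 roll -0.4 tilt [-0.071 -0.009] w 0.0134 T [-0.53 -0.13  0.17]
ball side [167.6 172.9] top [175.8 143.8] rel pivot x,y,z mm [21.7  6.7 56.7] ang from vertical toward robot -0.365
```

View pics/g21.png

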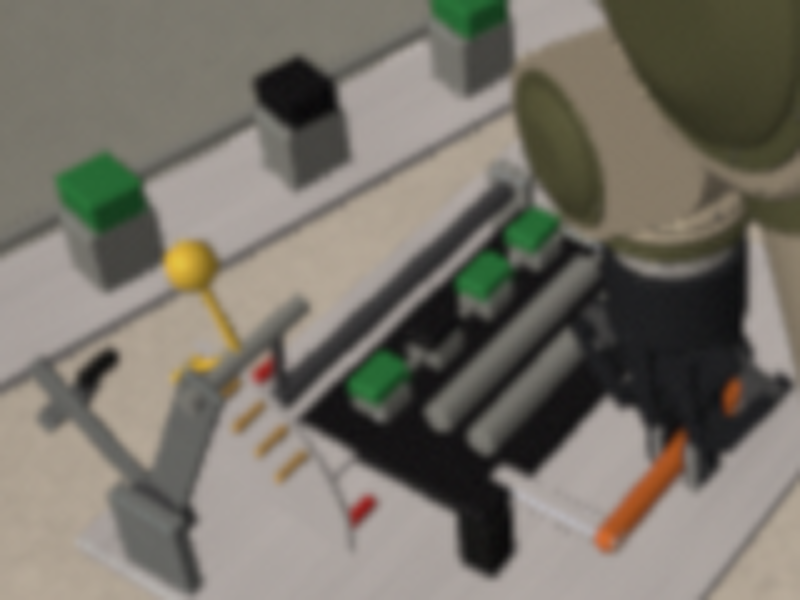

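Emit:
jog_arm --targets "0 0 0.004 0; 0 0 0.002 0; 0 0 0 0"

```text
time: 18.35
ee_pos: [0.4789, 0.02, 0.0386]
orientation: [-1.919, -2.424, 0.08]
force: [-0.9, -3.8, -3.5]
gripper_width: 0.0137
```

```bash
python3 - <<'E'
from h import *
st()
look("g22",("side",))
A=cv2.imread("pics/g21.png").astype(float);B=cv2.imread("pics/g22.png").astype(float)
print(np.abs(A-B)[420:580,480:640].mean(), np.abs(A-B)[380:420,300:420].mean())
E
```

```text
t 18.35 th -0.0366 r 0.2201 y -0.0004 F stand x,y,z -1.8 -3.5 -3.5 roll -0.3 tilt [-0.071 -0.01 ] w 0.0137 T [-0.53 -0.11  0.13]
0.9047395833333334 0.6602777777777777
```

View pics/g22.png

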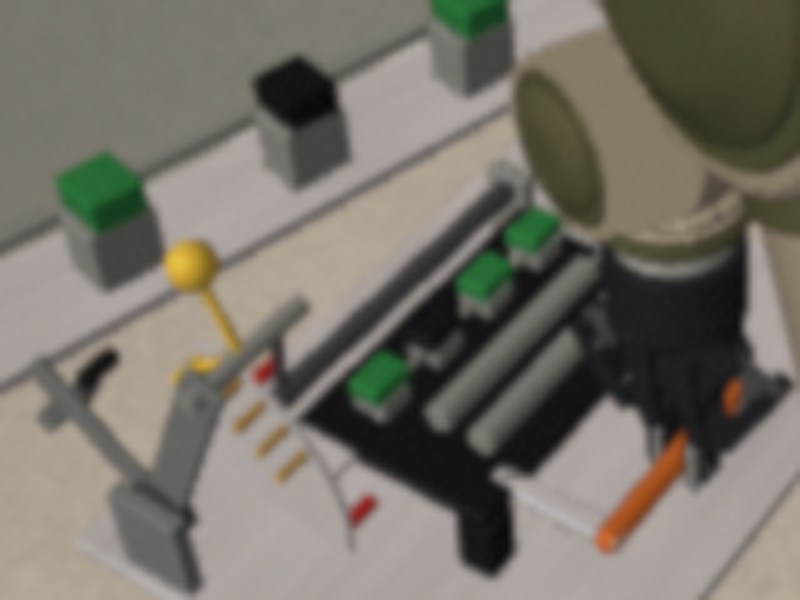

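```bash
sed -i 's/+.0047\*np/+.0*np/; s/k=.0114/k=.0194/; s/dz=.0114/dz=.0194/' h.py; python3 - <<'E'
from h import *
st()
th=barnow()[0]; plan(th+np.array([.03,.07,.11,.16,.21]),.215)
E
```

```text
t 18.4 th -0.0006 r 0.2152 y -0.0005 F stand x,y,z -4.0 -1.9 4.9 roll -0.3 tilt [-0.071 -0.01 ] w 0.0139 T [-0.53  0.24  0.21]
bar th -0.0008 r 0.2138 y -0.0006
0.0001 -0.0012 -0.0128 0; 0.0001 -0.0008 -0.0171 0; 0.0001 -0.0002 -0.0172 0; 0.0002 0.0009 -0.0214 0; 0.0002 0.0020 -0.0214 0
```

Emit:
jog_arm --targets "-0.001 -0.001 -0.0128 0; 0 -0.0008 -0.017 0; 0 -0.0002 -0.017 0; 0 0.0009 -0.0214 0; 0 0.002 -0.0214 0"

```text
time: 19.02
ee_pos: [0.4833, 0.0211, 0.0839]
orientation: [-1.919, -2.422, 0.076]
force: [5.6, 0.5, -7.8]
gripper_width: 0.0138
```

```bash
python3 - <<'E'
from h import *
st();pawl()
th=barnow()[0]; plan(th+np.array([.02,.04,.06,.08,.1]),.215)
look("g23",("side",))
E
```

```text
t 19.02 th 0.212 r 0.2155 y -0.0005 F stand x,y,z 5.6 -0.8 -7.8 roll -0.4 tilt [-0.07  -0.007] w 0.0138 T [ 0.04 -0.98  0.1 ]
ball side [168.  172.9] top [175.5 144. ] rel pivot x,y,z mm [25.2  7.1 58. ] ang from vertical toward robot -0.41
bar th 0.2158 r 0.2141 y -0.0007
0.0001 0.0010 -0.0085 0; 0.0001 0.0012 -0.0085 0; 0.0001 0.0013 -0.0085 0; 0.0001 0.0015 -0.0085 0; 0.0001 0.0017 -0.0084 0
```

View pics/g23.png

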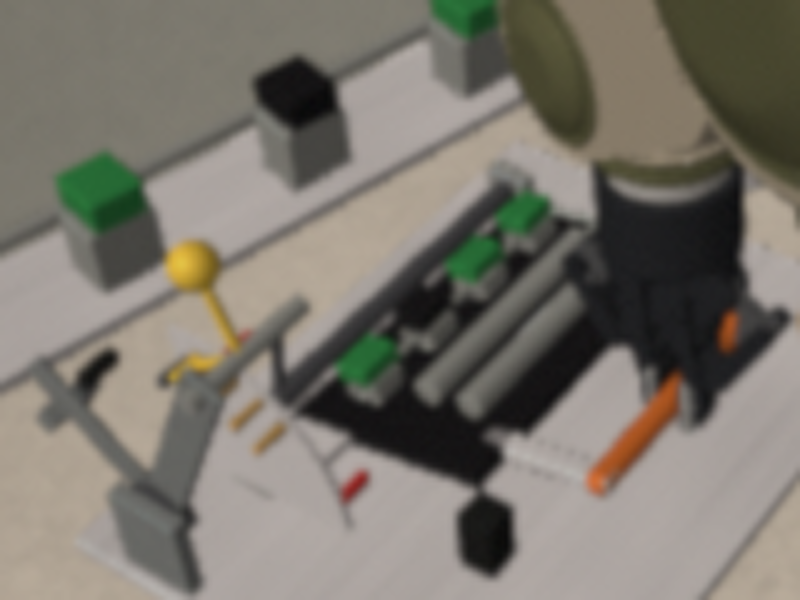

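Emit:
jog_arm --targets "0 0.001 -0.0085 0; 0 0.0012 -0.0085 0; 0 0 0 0"

```text
time: 19.55
ee_pos: [0.485, 0.0215, 0.0917]
orientation: [-1.919, -2.422, 0.076]
force: [4.2, -1.1, -7.8]
gripper_width: 0.0137
```

```bash
python3 - <<'E'
from h import *
st();pawl()
th=barnow()[0]; plan(th+np.array([.02,.04,.06,.08,.1]),.215)
look("g24",("side",))
E
```

```text
t 19.55 th 0.2488 r 0.2156 y -0.0004 F stand x,y,z 3.8 -2.0 -7.8 roll -0.4 tilt [-0.07  -0.007] w 0.0137 T [-0.12 -0.42  0.09]
ball side [168.9 173.1] top [175.5 145. ] rel pivot x,y,z mm [22.2  7.4 59.1] ang from vertical toward robot -0.359
bar th 0.2494 r 0.2143 y -0.0006
0.0001 0.0013 -0.0085 0; 0.0001 0.0015 -0.0085 0; 0.0001 0.0017 -0.0084 0; 0.0001 0.0018 -0.0084 0; 0.0001 0.0020 -0.0084 0
```

View pics/g24.png

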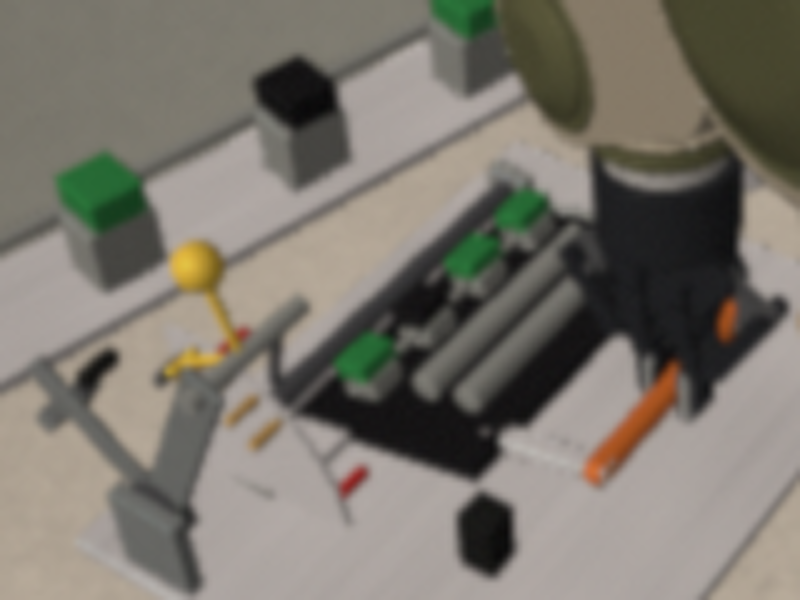

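Pawl is starting to lift on the first pin: the ball is at (197,266), up from (190,265). Small steps from here.

Emit:
jog_arm --targets "0 0.0013 -0.0085 0; 0 0.0015 -0.0085 0; 0 0 0 0"

```text
time: 20.08
ee_pos: [0.4869, 0.022, 0.099]
orientation: [-1.918, -2.422, 0.076]
force: [1.2, -1.3, -3.5]
gripper_width: 0.014
```

```bash
python3 - <<'E'
from h import *
st();pawl()
th=barnow()[0]; plan(th+np.array([.015,.03,.045]),.215)
E
```

```text
t 20.07 th 0.2839 r 0.2156 y -0.0004 F stand x,y,z 0.8 -1.6 -3.5 roll -0.4 tilt [-0.071 -0.007] w 0.014 T [-0.   -0.66  0.18]
ball side [169.5 173.1] top [176.  145.1] rel pivot x,y,z mm [21.8  6.1 58.5] ang from vertical toward robot -0.357
bar th 0.2850 r 0.2143 y -0.0006
0.0001 0.0010 -0.0064 0; 0.0001 0.0011 -0.0064 0; 0.0001 0.0012 -0.0064 0
```

Emit:
jog_arm --targets "0 0.001 -0.0064 0; 0 0.0011 -0.0064 0; 0 0 0 0"

```text
time: 20.55
ee_pos: [0.4886, 0.0224, 0.1052]
orientation: [-1.919, -2.422, 0.075]
force: [4.5, -1.3, -5.6]
gripper_width: 0.0138
```

```bash
python3 - <<'E'
from h import *
st();pawl()
th=barnow()[0]; plan(th+np.array([.015,.03,.045]),.215)
look("g25",("side",))
E
```

```text
t 20.55 th 0.314 r 0.2158 y -0.0004 F stand x,y,z 4.1 -2.4 -5.6 roll -0.4 tilt [-0.07  -0.006] w 0.0138 T [ 0.06 -0.57  0.08]
ball side [170.  173.4] top [175.9 146. ] rel pivot x,y,z mm [19.5  6.8 59. ] ang from vertical toward robot -0.318
bar th 0.3151 r 0.2145 y -0.0006
0.0001 0.0013 -0.0063 0; 0.0001 0.0014 -0.0063 0; 0.0001 0.0015 -0.0063 0
```

View pics/g25.png

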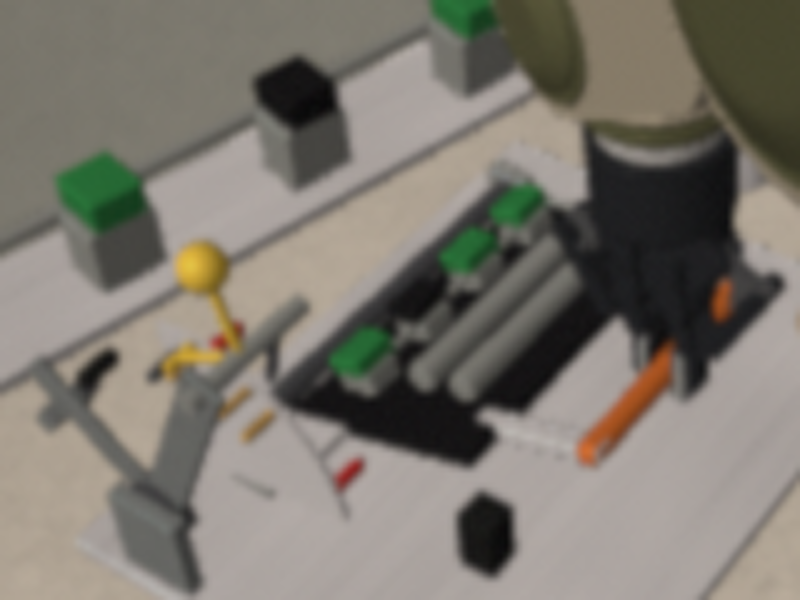

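Emit:
jog_arm --targets "0 0.0013 -0.0063 0; 0 0.0014 -0.0063 0; 0 0 0 0"

```text
time: 21.08
ee_pos: [0.4903, 0.0228, 0.1106]
orientation: [-1.918, -2.421, 0.075]
force: [6.0, 0.1, -8.7]
gripper_width: 0.0138
```

```bash
python3 - <<'E'
from h import *
st();pawl()
th=barnow()[0]; plan(th+np.array([.015,.03,.045]),.215)
look("g26",("side",))
E
```

```text
t 21.07 th 0.3401 r 0.2159 y -0.0004 F stand x,y,z 5.9 -1.3 -8.7 roll -0.4 tilt [-0.071 -0.006] w 0.0138 T [-0.12 -0.57  0.16]
ball side [170.  173.5] top [176. 146.] rel pivot x,y,z mm [19.4  6.7 58.8] ang from vertical toward robot -0.319
bar th 0.3415 r 0.2146 y -0.0006
0.0001 0.0015 -0.0063 0; 0.0001 0.0016 -0.0062 0; 0.0001 0.0017 -0.0062 0
```

View pics/g26.png

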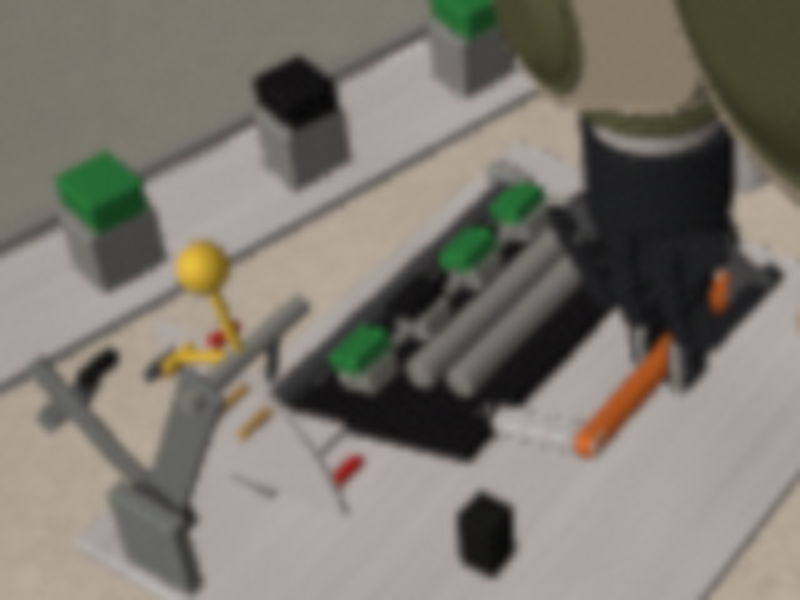

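Emit:
jog_arm --targets "0 0.001 -0.0063 0; 0 0.0012 -0.0062 0; 0 0 0 0"

```text
time: 21.6
ee_pos: [0.4918, 0.0233, 0.1154]
orientation: [-1.918, -2.42, 0.075]
force: [6.8, 0.1, -9.0]
gripper_width: 0.0137
```

```bash
python3 - <<'E'
from h import *
st();pawl()
th=barnow()[0]; plan(th+np.array([.015,.03,.045]),.215)
look("g27",("side",))
E
```

```text
t 21.6 th 0.3635 r 0.216 y -0.0004 F stand x,y,z 6.6 -1.5 -9.0 roll -0.4 tilt [-0.072 -0.005] w 0.0137 T [-0.14 -0.4   0.08]
ball side [169.5 173.1] top [176. 145.] rel pivot x,y,z mm [22.   6.1 58.3] ang from vertical toward robot -0.361
bar th 0.3653 r 0.2147 y -0.0006
0.0001 0.0017 -0.0062 0; 0.0001 0.0018 -0.0062 0; 0.0001 0.0019 -0.0062 0
```

View pics/g27.png

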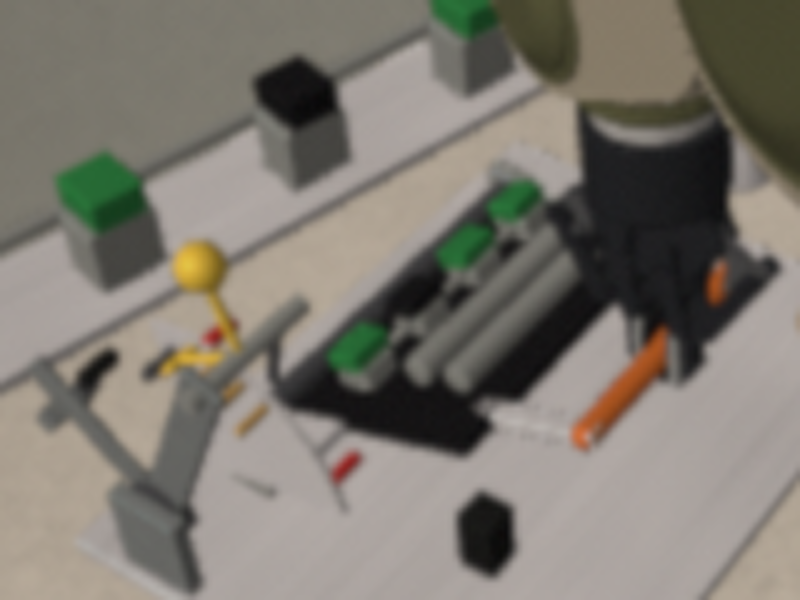

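Emit:
jog_arm --targets "0 0.0015 -0.006 0; 0 0.0015 -0.006 0; 0 0 0 0"

```text
time: 22.12
ee_pos: [0.4937, 0.0237, 0.1204]
orientation: [-1.918, -2.419, 0.076]
force: [3.2, -0.0, -4.4]
gripper_width: 0.0137
```

```bash
python3 - <<'E'
from h import *
st();pawl()
th=barnow()[0]; plan(th+np.array([.015,.03,.045]),.215)
look("g28",("side",))
E
```

```text
t 22.12 th 0.3883 r 0.2161 y -0.0004 F stand x,y,z 3.1 -0.8 -4.4 roll -0.4 tilt [-0.073 -0.005] w 0.0137 T [ 0.04 -0.7   0.1 ]
ball side [167.6 172.9] top [175.5 143.5] rel pivot x,y,z mm [26.9  7.1 56.8] ang from vertical toward robot -0.442
bar th 0.3900 r 0.2148 y -0.0006
0.0001 0.0019 -0.0061 0; 0.0001 0.0020 -0.0061 0; 0.0001 0.0021 -0.0061 0
```

View pics/g28.png

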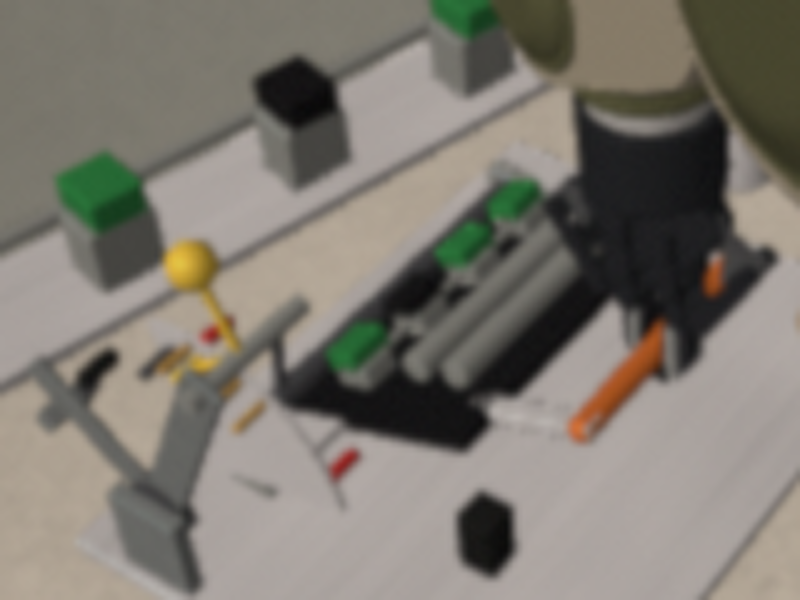

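The ball is back at (167.6,172.9), so the first notch is caught. I'll let the board down onto it gently.

Emit:
jog_arm --targets "0 -0.001 0.004 0; 0 -0.001 0.004 0; 0 0 0 0"

```text
time: 22.65
ee_pos: [0.4922, 0.0233, 0.1163]
orientation: [-1.918, -2.419, 0.076]
force: [2.8, 1.1, -4.9]
gripper_width: 0.0138
```

Emit:
jog_arm --targets "0 -0.001 0.004 0; 0 -0.001 0.004 0; 0 0 0 0"

```text
time: 23.02
ee_pos: [0.4909, 0.023, 0.1125]
orientation: [-1.918, -2.419, 0.075]
force: [1.9, 0.2, -2.3]
gripper_width: 0.0135
```

```bash
python3 - <<'E'
from h import *
st();pawl();print(barnow()[:3])
E
```

```text
t 23.02 th 0.3493 r 0.2159 y -0.0004 F stand x,y,z 1.9 -0.2 -2.3 roll -0.4 tilt [-0.072 -0.005] w 0.0135 T [ 0.08 -0.7   0.13]
ball side [167.6 172.9] top [175.5 143.5] rel pivot x,y,z mm [26.9  7.1 56.8] ang from vertical toward robot -0.442
(np.float64(0.35149124869210163), np.float64(0.21458485926552384), np.float64(-0.0006288070963028844))
```

Emit:
jog_arm --targets "0 -0.0008 0.004 0; 0 -0.0008 0.004 0; 0 0 0 0"

```text
time: 23.5
ee_pos: [0.4904, 0.0229, 0.1106]
orientation: [-1.919, -2.421, 0.074]
force: [-0.4, 1.4, 5.8]
gripper_width: 0.0135
```

Emit:
jog_arm --targets "0 -0.0008 0.004 0; 0 -0.0008 0.004 0; 0 0 0 0"

```text
time: 23.88
ee_pos: [0.4903, 0.0228, 0.1103]
orientation: [-1.921, -2.424, 0.07]
force: [-1.1, 1.4, 8.2]
gripper_width: 0.0139
```

```bash
python3 - <<'E'
from h import *
st();pawl();print(barnow()[:3])
look("g29",("side",))
E
```

```text
t 23.88 th 0.3387 r 0.2157 y -0.0004 F stand x,y,z -0.8 1.6 8.2 roll -0.4 tilt [-0.065 -0.006] w 0.0139 T [ 0.24 -0.24  0.07]
ball side [167.6 172.9] top [175.5 143.5] rel pivot x,y,z mm [26.9  7.1 56.8] ang from vertical toward robot -0.442
(np.float64(0.3401506316538815), np.float64(0.21450136995182137), np.float64(-0.0005877455900217265))
```

View pics/g29.png

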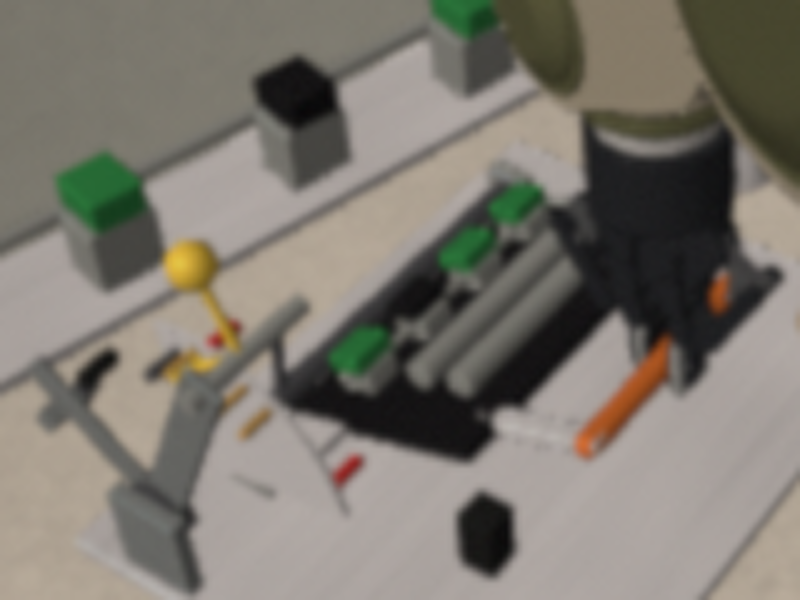

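Emit:
jog_arm --targets "0 0 0 0; 0 0 0 0; 0 0 0 0; 0 0 0 0" --gripper 0.1

```text
time: 24.52
ee_pos: [0.4892, 0.0229, 0.1097]
orientation: [-1.92, -2.422, 0.073]
force: [-0.8, 0.4, -0.0]
gripper_width: 0.0387
```

```bash
python3 - <<'E'
from h import *
st();pawl()
look("g30",("side",))
E
```

```text
t 24.52 th 0.3345 r 0.2166 y -0.0001 F stand x,y,z -0.7 0.6 -0.0 roll -0.4 tilt [-0.069 -0.006] w 0.0387 T [ 0.04  0.01 -0.01]
ball side [167.6 172.9] top [175.5 143.5] rel pivot x,y,z mm [26.9  7.1 56.8] ang from vertical toward robot -0.442
```

View pics/g30.png

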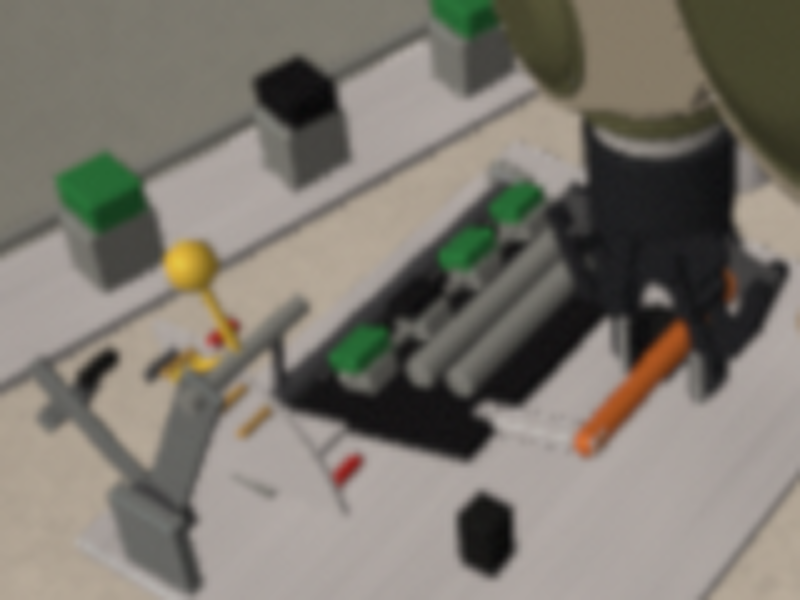

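The board stayed put with the bar end at (587,442), the fingers are clear and the force is zero. I'll retreat straight up.

Emit:
jog_arm --targets "0 0 -0.02 0; 0 0 -0.03 0; 0 0 -0.04 0; 0 0 -0.05 0; 0 0 -0.05 0"

```text
time: 25.3
ee_pos: [0.4956, 0.0235, 0.2088]
orientation: [-1.919, -2.421, 0.074]
force: [-0.2, 0.2, 0.5]
gripper_width: 0.0382
```

Emit:
jog_arm --targets "0 -0.04 -0.06 0; 0 -0.06 -0.04 0; 0 -0.06 0 0; 0 -0.06 0 0; 0 0 0 0"

```text
time: 25.92
ee_pos: [0.39, -0.0019, 0.2732]
orientation: [-1.924, -2.427, 0.069]
force: [-0.9, 0.3, 0.7]
gripper_width: 0.0383
```

```bash
python3 - <<'E'
from h import *
st();pawl()
for n in("side","top"):
    im=camera(n)[:,:,::-1]; cv2.imwrite(f"pics/{n}_end.png",im)
a=cv2.imread("pics/top_end.png")[95:245,155:335]; b=cv2.imread("pics/side_end.png")[120:270,130:310]
cv2.imwrite("pics/end.png",cv2.resize(np.hstack([b,a]),None,fx=2.2,fy=2.2,interpolation=cv2.INTER_CUBIC))
E
```

```text
t 25.93 th 0.6529 r 0.3862 y -0.0009 F stand x,y,z -0.8 0.5 0.7 roll -0.4 tilt [-0.062 -0.008] w 0.0383 T [ 0.03 -0.04  0.04]
ball side [167.6 172.9] top [175.5 143.5] rel pivot x,y,z mm [26.9  7.1 56.8] ang from vertical toward robot -0.442
```

View pics/end.png

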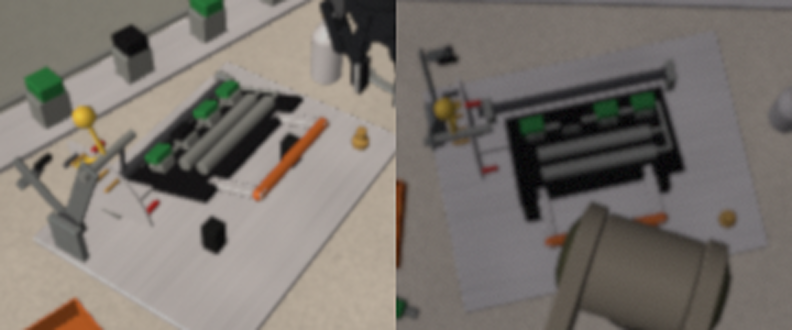

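View pics/top_end.png

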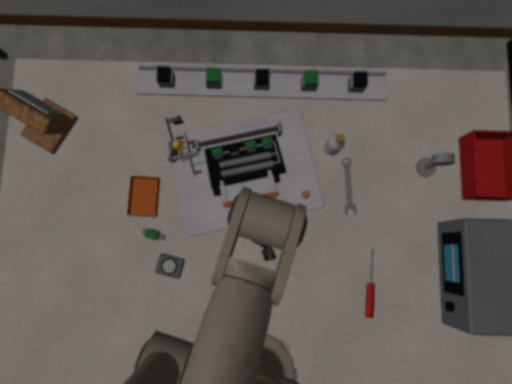

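```bash
python3 - <<'E'
from h import *
A=tri((246.8,208.6),(224.5,205));B=tri((277.3,175.9),(277.3,194.1));m=(A+B)/2
print(A,B,m,np.arcsin((m[2]-.058)/.215),np.arctan2(m[2]-.058,(H-m)@EX))
print(read_state()["dq"].round(4))
sign_off()
E
```

```text
[0.47266099 0.09938185 0.13053942] [ 0.50716608 -0.04653637  0.12721536] [0.48991353 0.02642274 0.12887739] 0.3359458280757146 0.3358933770686913
[ 0.0028  0.0061  0.0029 -0.0006 -0.     -0.001 ]
the job is handed in; nothing more can be done
```

The board is now propped on its first notch, and I handed the job in at about 26 s.

- **Lift over the top:** I gripped the orange bar and lifted the board in small steps until the yellow pawl toppled. The steady force along the bar's path there was about 6–7 N, against a limit of about 9 N (the board's 4 N plus 5 N).
- **Lower to flat:** I took it down under control until the rests stopped it. The arm could go no lower, and the upward force rose to about 5 N. On the way down the pawl armed again.
- **First notch:** I raised it until the pawl rode over the first pin and dropped back, then let it down onto the notch. The force there reversed to about +8 N, so the notch was carrying it. I then opened the gripper, and neither the bar nor the pawl moved. After that I backed the arm away.

**Last checks:** triangulating the bar ends gives a board angle of 0.336 rad, within the expected 0.235–0.38. The arm's own reading was 0.340. The pawl is engaged, the gripper is clear and reads near-zero force. In the final top view the other items look unmoved by eye, though I did not measure them.

**Doubts and disagreements:**
- **Angle at the top:** it is uncertain by a few hundredths of a radian, because the bar appears to have shifted slightly in the grip. Depending on the assumed offset it comes out between 1.09 and 1.17 rad.
- **Pawl swing:** the camera measured about 0.65–0.7 rad, a little under the nominal 0.75.
- **Brief sideways load:** while lowering, one reading showed about 12 N directed along the board; it was gone at the next reading.

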